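# Load, lock and start the bench engraver

## Task

Lay every white handle blank flat in the engraver's sliding tray, with none on top of another, and push the tray sideways towards the control block until it comes up against its stop. Then take the mallet and knock the steel lock pin down until it is fully home, lay the mallet back on its rest as you found it, and with the stylus press the small start button at the bottom of its recess; stand the stylus back in its holder. Drive the pin only with the mallet and press the button only with the stylus, leave the other things on the bench where they are, and if a blank is knocked out of the tray, put it back.

Things in the scene. Friction and masses are not known exactly. Their poses are not given: they have to be found in the camera images.
- blank_1: bone-white handle blank, a slab 90 x 28 x 16 mm with two small dark dots on each broad face, 40 to 80 g; all blanks are alike; starts flat on the table right of the engraver. Origin at its centre; x along its length, z through its thickness. Two to four blanks are present.
- blank_2: bone-white handle blank, a slab 90 x 28 x 16 mm with two small dark dots on each broad face, 40 to 80 g; all blanks are alike; starts flat on the table right of the engraver. Origin at its centre; x along its length, z through its thickness. Two to four blanks are present.
- blank_3: bone-white handle blank, a slab 90 x 28 x 16 mm with two small dark dots on each broad face, 40 to 80 g; all blanks are alike; starts flat on the table right of the engraver. Origin at its centre; x along its length, z through its thickness. Two to four blanks are present.
- blank_4: bone-white handle blank, a slab 90 x 28 x 16 mm with two small dark dots on each broad face, 40 to 80 g; all blanks are alike; starts flat on the table right of the engraver. Origin at its centre; x along its length, z through its thickness. Two to four blanks are present.
- engraver: fixed engraver: grey bed 200 x 450 x 30 mm, long along its y, on which the tray slides; white control block over its +y end (y 110 to 225 mm, top 60 mm above the table); spindle column 160 mm high behind the bed (foremost point x = 139, y = -30 mm). Origin at the centre of its underside; x away from the robot, y towards the block.
- tray_floor (a point): centre of the inner floor of the aluminium sliding tray, 40 mm above the table; axes as the engraver's. The floor inside is 118 mm (x) by 248 mm (y), the walls are 6 mm thick and rise 29 mm above the floor. The tray moves with the carriage.
- carriage_post (a point): centre of the top of the tray's handle: an upright black post, 24 mm in diameter, standing free from 62 to 110 mm above the table at the middle of the tray's robot side, 88 mm from the tray's centre. Take it or push it from its side to move the tray.
- carriage (a joint): position of the sliding tray in m, 0 at its outer end; grows as it moves along the engraver's +y towards the control block, until it meets a hard stop near 0.070, the working position. It starts between 0 and 0.015. About 4 N of friction; it stays where it is left.
- pin_top (a point): centre of the top of the steel lock pin's head, which stands on the control block. The head is 24 mm in diameter and 15 mm thick; raised, its top is 93 mm above the table; fully home, 75 mm (the head then sits on the block).
- lock_pin (a joint): how far the lock pin has been driven down in m: 0 raised, 0.018 fully home against its end stop. Springy and stiff to move: it needs about 5 to 8 N, and stays down once driven.
- button_top (a point): centre of the top of the grey start button, 17 mm in diameter, 68 mm above the table, 8 mm below the rim of the round black bezel that surrounds it. It lies on the control block, 70 mm nearer the robot than the lock pin.
- bezel_rim (a point): centre of the mouth of the bezel, 76 mm above the table; the recess is 20 mm in diameter, the bezel 40 mm outside.
- start_button (a joint): how far the start button is pressed, in m: 0 released, 0.006 fully down (about 4 N); it springs back. It starts the machine at about 0.004.
- mallet: mallet, 280 g: upright black drum head, 48 mm diameter, 60 mm high; pale wood handle 22 mm wide, 24 mm high, running level along the mallet's -x from 20 to 170 mm from the head's axis, its centre line 30 mm above the origin; balances about 40 mm behind the head's axis. Origin at the centre of the head's lower face, z up. Head rests on the rest's board, handle across its batten.
- mallet_rest: fixed plywood board 260 x 100 x 12 mm with a dark batten 18 mm high (25 mm wide, across the board at x = -75 mm) that carries the mallet's handle. Origin under its centre; x along its length.
- mallet_place (a point): where the centre of the head's lower face rests: on the board's top, 12 mm above the table, 70 mm from the board's centre along its +x. The mallet's handle points along the rest's -x.
- stylus: pressing stylus standing upright in its holder, 135 mm long, 80 g: a square black handle 22 x 22 mm from 75 to 135 mm above the tip, below it a round collar 32 mm in diameter from 70 to 75 mm, a shaft 8 mm in diameter, and for the last 15 mm a tip 6 mm in diameter. Origin at the tip; z up along the stylus, x and y square to the handle's faces.
- stylus_holder: fixed dark wood block 50 x 50 mm, 75 mm high, with an upright through hole 16 mm in diameter at its centre; the stylus's collar rests on its top, so that the tip is 5 mm above the table. Origin under its centre.
- can: bystander: red can, 66 mm in diameter, 115 mm high.
- jar: bystander: glass jar, 70 mm in diameter, 100 mm high.
- bangle_1: bystander: white bangle, 72 mm across, 12 mm high.
- bangle_2: bystander: white bangle, 72 mm across, 12 mm high.
- sanding_block: bystander: cork sanding block 90 x 50 x 30 mm.
- brush: bystander: hand brush lying flat.
There are look-alikes about, which are no part of the job. Of the things like the stylus, leave any that is purple; of the rest the smaller one is meant.

How it is judged:
On the way, in this order (a step that is already met when the one before it is completed fails the run):
1. every blank lies flat in the tray, let go (x of blank_1 in the frame of tray_floor between -0.05 and 0.05 m and y of blank_1 in the frame of tray_floor between -0.115 and 0.115 m and z of blank_1 in the frame of tray_floor between 0.004 and 0.012 m and linear speed of each of blank_1, blank_2, blank_3, blank_4 below 0.03 m/s and contact force between the fingers and blank_1 below 0.1 N and x of blank_2 in the frame of tray_floor between -0.05 and 0.05 m and y of blank_2 in the frame of tray_floor between -0.115 and 0.115 m and z of blank_2 in the frame of tray_floor between 0.004 and 0.012 m and contact force between the fingers and blank_2 below 0.1 N and x of blank_3 in the frame of tray_floor between -0.05 and 0.05 m and y of blank_3 in the frame of tray_floor between -0.115 and 0.115 m and z of blank_3 in the frame of tray_floor between 0.004 and 0.012 m and contact force between the fingers and blank_3 below 0.1 N and x of blank_4 in the frame of tray_floor between -0.05 and 0.05 m and y of blank_4 in the frame of tray_floor between -0.115 and 0.115 m and z of blank_4 in the frame of tray_floor between 0.004 and 0.012 m and contact force between the fingers and blank_4 below 0.1 N), for 0.2 s.
2. the tray is pushed up to its stop (value of joint carriage above 0.066 m), for 0.2 s.
3. the lock pin is knocked fully home, with the mallet (value of joint carriage above 0.066 m and value of joint lock_pin above 0.0155 m and contact force between mallet and lock_pin above 0.5 N).
4. the start button is pressed in its recess with the stylus (value of joint carriage above 0.066 m and value of joint lock_pin above 0.0155 m and value of joint start_button above 0.004 m and contact force between stylus and start_button above 0.5 N), for 0.05 s.
At the end, for the whole second after the job is handed in: Every blank lies flat on the tray floor, none on another; tray within 4 mm of its stop; lock pin within 2.5 mm of home; button released; mallet back on its rest (head within 35 mm, line within 0.25 rad, level within 0.15 rad); stylus upright in its holder; all let go and at rest (all of step 1 and value of joint carriage above 0.066 m and value of joint lock_pin above 0.0155 m and value of joint start_button below 0.002 m and horizontal distance between mallet and mallet_place below 0.035 m and height (world z) of mallet between 0.006 and 0.02 m and angle between each of mallet, stylus's own z axis and vertical below 0.15 rad and linear speed of each of mallet, stylus below 0.03 m/s and angle between the x axis of mallet and the x axis of mallet_rest, either way round below 0.25 rad and horizontal distance between stylus and stylus_holder below 0.012 m and height (world z) of stylus below 0.012 m); the robot touches nothing.
It fails at once if the lock pin is pushed with something other than the mallet (contact force between any of the fingers, the arm, stylus, blank_1, blank_2, blank_3, blank_4 and lock_pin above 1 N).
It fails at once if the start button is pressed with something other than the stylus (contact force between any of the fingers, the arm, mallet, blank_1, blank_2, blank_3, blank_4 and start_button above 0.5 N).
It fails at once if another thing on the bench is moved by more than 50 mm (distance of any of can, jar, bangle_1, bangle_2, sanding_block, brush from where it was at the start of the episode above 0.05 m).
Of blank_1, blank_2, blank_3, blank_4 only 2 to 4 are there at a start; the rules pass over those that are not, and their reading is None.
At some moment in a run one of blank_1, blank_2, blank_3, blank_4 may be knocked a few centimetres aside while the robot is not near it.
It also fails if it takes over 210 s, if anything falls off the work surface, if the arm or the gripper's body presses on something with over 40 N, if the wrist force passes 120 N, or if a joint passes its speed limit or range.

## Robot

A 6-joint arm with a two-finger parallel gripper is mounted at the origin on the work surface. World frame = base frame: x ahead of the robot, y to its left, z up, the work surface at z = 0. Lengths are in m, angles in rad, forces in N, time in s.
With the tool pointing down it reaches from about 0.35 to 0.775 m from the base axis. Payload 7.3 kg.
Tool frame: the origin (TCP) lies at the very end of the fingers, on their centre line; the grasp point (between the pads) lies 19 mm behind it; z points along the fingers, y is the line along which they close (so a half turn about z gives the same grasp; the last joint's range is limited). The gripper opens to 92 mm and grips with 3 to 60 N. Pads are 19 mm wide; open, the fingers measure 130 mm over their backs; the gripper's body (75 mm by 190 mm) begins 47 mm behind the grasp point.
Start: joints at [-1.348, 0.342, 1.524, -0, 1.275, -0.146], TCP at [0.189, -0.49, 0.227] pointing down, gripper open.
Joint ranges: [-2.53, 2.53], [-0.77, 2.02], [0.04, 2.7], [-1, 4.14], [0.28, 2.66], [-3.11, 3.11]. Speed limits (rad/s): [2.57, 2.57, 3.14, 3.14, 3.14, 3.14].

## Interface

Orientations are given as [roll, pitch, yaw] about the fixed x, y, z axes, in that order (R = Rz(yaw) Ry(pitch) Rx(roll)).
In Python, from cell import telemetry, eyes, job gives the robot as it stands.
- The arm moves only by the tool apply_moves, never from a script. Its arguments are lists of equal length, an entry for each row: "delta_pos": the shift along the world's x, y, z each as a share of 0.4 m, from -1 to 1, a list of three; "dr": the turn, a rotation vector about the world's x, y, z each as a share of 0.5 rad, from -1 to 1, a list of three; "jaw": the opening, from 0 (shut) to 1 (fully open). A call has 1 to 8 rows; each row is the pose to reach, as a shift and turn from the pose commanded when the call began; what a row does not reach only later rows make up. A row lasts 1/12 s, in which the tool goes at most 41.7 mm and 7.16 degrees, less where a joint would pass 70% of its speed; a pose out of reach is approached as far as the arm can. A call with a number of a shift or a turn outside -1 to 1 is refused whole. A call with a gripper value outside its range is refused whole. The fingers move at their own pace and stop on an object; "force" is the grip in N (left out, the last holds). Time passes only in rows, so rows that repeat a pose let the fingers close. It gives the time, the measured TCP pose, the force, the opening and the grip force at its end, in the units of the state.
- telemetry.observe(): the state, without advancing time (a new reading comes with each control period).
- eyes.read_camera(name): name is "scene" or "top"; returns the picture (480x640x3 uint8, red, green, blue); there is no depth.
- eyes.camera_model(name): a dict with "vertical_fov" (degrees; the focal length in pixels is half the picture's height over the tangent of half this angle, whatever the lens; pixels are square), "cx", "cy" (the principal point, pixels), "rvec" (rotation vector, rad) and "tvec" (3), from world to camera coordinates, as OpenCV has them. Camera axes: x right, y down, z forward; pixel columns grow to the right and rows downward; lengths in m; the calibration is good to about 2 mm. A picture is of the moment at which its call begins. camera_model takes no time and is no camera call.
- job.hand_in(): hands the job in; it is judged then, once.
The state is a dict: "time": time; "qpos": joint angles; "qvel": joint speeds; "joint_efforts": joint torques, N m; "tool_pos": TCP position; "tool_rot": TCP orientation; "contact_force": force on the tool from outside, world axes, zero at the start; "torque": the same for the moment, N m; "opening": finger opening in m; "grip_force": force on a finger pad.
Only numpy, scipy, OpenCV 4.12 (cv2) and the standard library are available. Lean on these libraries where they do the work, as an engineer would, in place of code of your own. Each camera call takes 0.05 s, during which the arm holds its last target. There are 200 camera calls.

## Working session

There is one attempt and no reset: what is moved stays moved. The work goes in short steps, Python scripts to look and compute and a tool call to move; the robot and the scene stay as the last step left them, time stands still between calls to the robot, and variables do not carry over. Pictures are saved under pics/ and viewed, at most 14 in all, crops included, and the job is handed in when it is done.

Besides the shell and the picture viewer there is one more tool, called after "Call:" by a JSON object that holds its "fn" and its "kwargs", one argument or row to a line. apply_moves: Moves the arm, as the interface text tells. Its arguments: {"type":"object","properties":{"delta_pos":{"type":"array"},"dr":{"type":"array"},"jaw":{"type":"array"},"force":{"type":"number"}},"required":["delta_pos","dr","jaw"]}

```bash
ls; mkdir -p pics; python3 - <<'E'
from cell import telemetry, eyes, job
import cv2
for n in("scene","top"):
    im=eyes.read_camera(n); cv2.imwrite(f"pics/{n}0.png",im[:,:,::-1]); print(n,eyes.camera_model(n))
print(telemetry.observe())
E
```

```text
pics
scene {'vertical_fov': 54.70063452032848, 'cx': 320.7172316723188, 'cy': 241.13112640179077, 'rvec': array([ 1.49352849,  2.2995359 , -0.66787561]), 'tvec': array([ 0.26178138, -0.35960269,  1.56635527])}
top {'vertical_fov': 55.993061295859405, 'cx': 322.4978338158854, 'cy': 237.7557311310397, 'rvec': array([ 2.19681453, -2.1544088 ,  0.07242364]), 'tvec': array([-0.04555646,  0.55102605,  0.9794376 ])}
{'time': 0.1, 'qpos': array([-1.34799580e+00,  3.42633015e-01,  1.52492018e+00, -2.09717098e-05,
        1.27539878e+00, -1.46015988e-01]), 'qvel': array([-0.00115206, -0.00098139, -0.00156549,  0.00199694, -0.00202887,
       -0.00105081]), 'joint_efforts': array([ 1.58471372e-03, -4.32002735e+01, -2.44694638e+01,  7.19087804e-02,
        5.27082221e-02, -4.10052382e-05]), 'tool_pos': array([ 0.18919443, -0.48933525,  0.22612532]), 'tool_rot': array([-3.14024488e+00, -1.77936271e-04,  3.68822518e-01]), 'contact_force': array([ 0.04504956,  0.2487719 , -0.79406575]), 'torque': array([-0.00150856,  0.00389178, -0.02196485]), 'grip_force': 0.0, 'opening': 0.09180329044997475}
```

View pics/scene0.png

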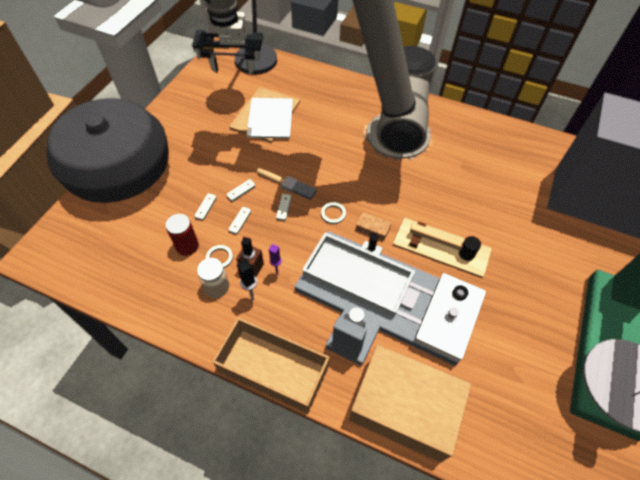

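View pics/top0.png

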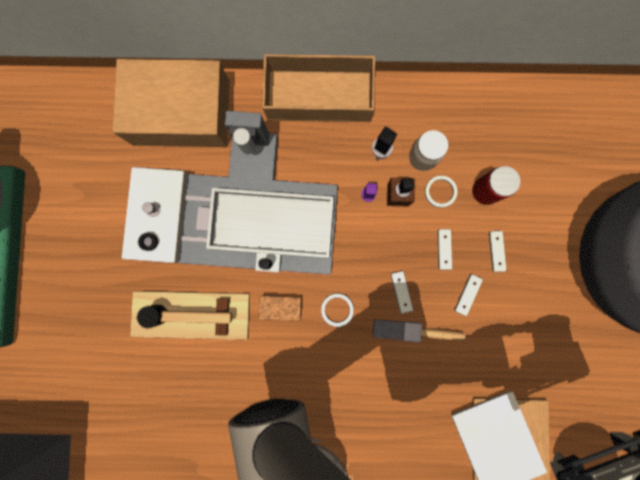

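The two views show four blanks (top: 445,250; 498,251; 402,292; 469,295), the tray, mallet rest at the left (190,316), and stylus-like things at (385,140), (370,192) purple, (403,190). I'll enlarge next.

```bash
cat > h.py <<'E'
import numpy as np, cv2
from cell import telemetry, eyes, job
class Cam:
    def __init__(s,n):
        m=eyes.camera_model(n); s.f=240/np.tan(np.radians(m["vertical_fov"]/2)); s.c=np.array([m["cx"],m["cy"]])
        s.R=cv2.Rodrigues(m["rvec"])[0]; s.t=m["tvec"]; s.o=-s.R.T@s.t
        s.K=np.array([[s.f,0,s.c[0]],[0,s.f,s.c[1]],[0,0,1]]); s.P=s.K@np.c_[s.R,s.t]
    def at(s,px,z):
        d=s.R.T@np.array([(px[0]-s.c[0])/s.f,(px[1]-s.c[1])/s.f,1]); return s.o+d*(z-s.o[2])/d[2]
    def px(s,X):
        q=s.R@np.asarray(X)+s.t; return s.c+s.f*q[:2]/q[2]
S,T=Cam("scene"),Cam("top")
def tri(ps,pt):
    X=cv2.triangulatePoints(S.P,T.P,np.array(ps,float).reshape(2,1),np.array(pt,float).reshape(2,1))[:,0]; X=X[:3]/X[3]
    return X, max(np.linalg.norm(S.px(X)-ps),np.linalg.norm(T.px(X)-pt))
def crop(im,x,y,w,h,k):  # tick marks every 10px
    c=cv2.resize(im[y:y+h,x:x+w,::-1],None,fx=k,fy=k,interpolation=cv2.INTER_CUBIC)
    for i in range(x-x%20+20,x+w,20): cv2.line(c,((i-x)*k,0),((i-x)*k,8),(0,255,0),1); cv2.putText(c,str(i),((i-x)*k+2,18),0,.4,(0,255,0),1)
    for j in range(y-y%20+20,y+h,20): cv2.line(c,(0,(j-y)*k),(8,(j-y)*k),(0,255,0),1); cv2.putText(c,str(j),(10,(j-y)*k+4),0,.4,(0,255,0),1)
    return c
E
python3 - <<'E'
from h import *
t=eyes.read_camera("top");s=eyes.read_camera("scene")
cv2.imwrite("pics/c1.png",crop(t,355,115,160,200,3))
cv2.imwrite("pics/c2.png",crop(s,190,165,130,140,4))
cv2.imwrite("pics/c3.png",crop(t,118,160,240,190,3))
cv2.imwrite("pics/c4.png",crop(s,290,205,210,160,3))
a=cv2.imread("pics/c1.png");b=cv2.imread("pics/c2.png")
def cat(a,b,n):
    h=max(a.shape[0],b.shape[0]);o=np.zeros((h,a.shape[1]+b.shape[1],3),np.uint8);o[:a.shape[0],:a.shape[1]]=a;o[:b.shape[0],a.shape[1]:]=b;cv2.imwrite(n,o);print(o.shape)
b=crop(s,195,175,105,130,3); cat(cv2.imread("pics/c1.png"),b,"pics/d1.png")
print(S.o,T.o)
E
```

```text
(600, 795, 3)
[1.16439512 0.21298314 1.11809419] [ 0.47354803 -0.04742739  1.01907116]
```

View pics/d1.png

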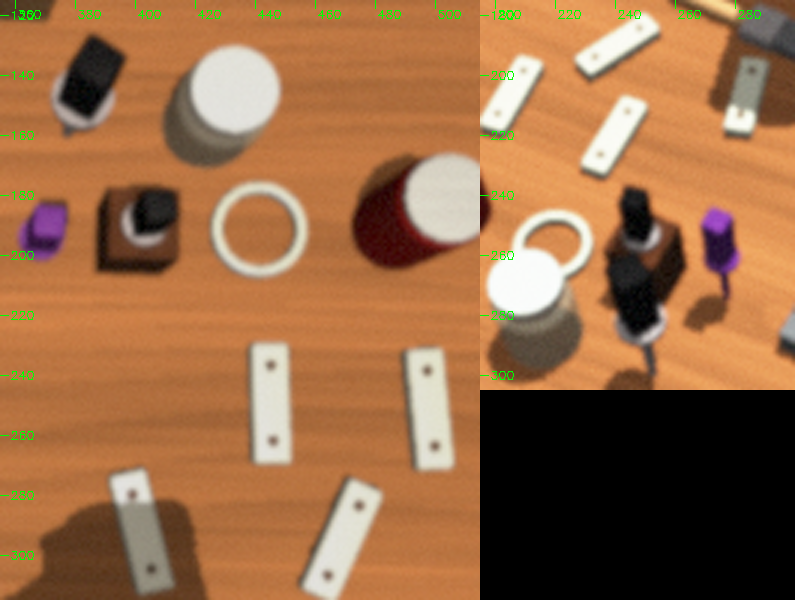

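View pics/c3.png

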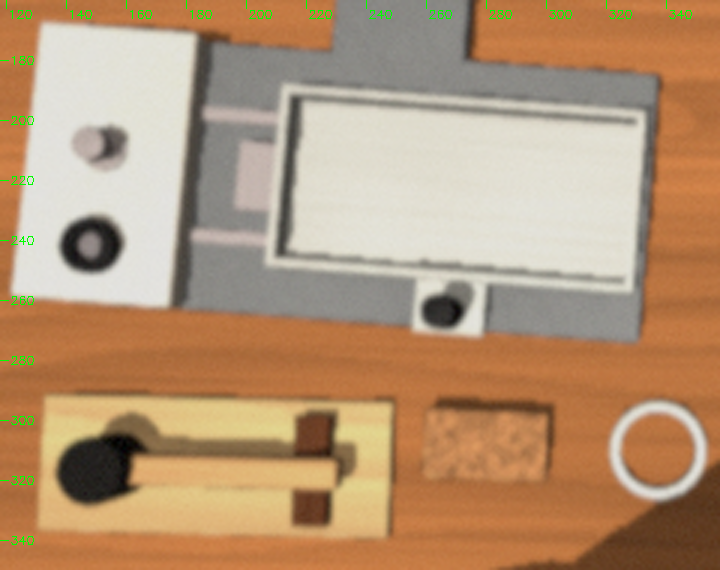

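View pics/c4.png

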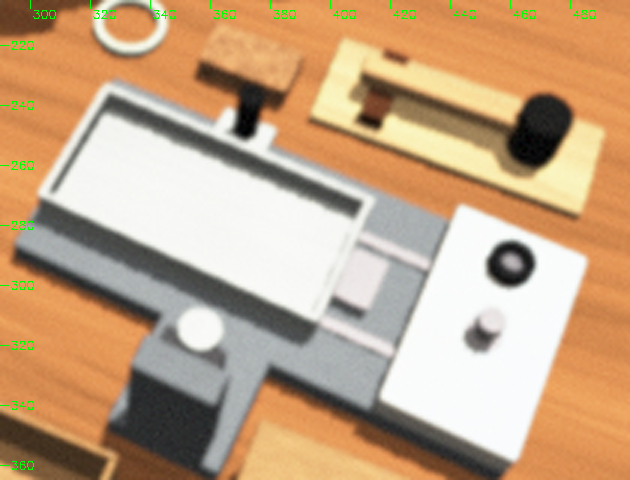

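View pics/c2.png

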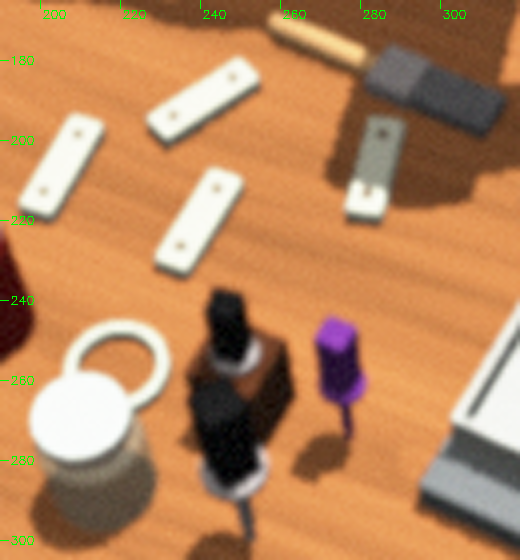

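```bash
cat > m.py <<'E'
from h import *
np.set_printoptions(precision=4,suppress=True)
c=lambda x,y,k:(lambda u,v:np.array([x+(u+.5)/k-.5,y+(v+.5)/k-.5]))
t1=c(355,115,3);t3=c(118,160,3);s2=c(190,165,4);s4=c(290,205,3)
def go(n,ps,pt,z): X,e=tri(ps,pt); print(n,"tri",X,"e%.1f"%e,"top@z",T.at(pt,z)[:2],"scene@z",S.at(ps,z)[:2])
B=dict(B1=((270,365),(273,440),(217,187),(180,246)),B2=((427,370),(434,446),(78,134),(43,191)),B3=((133,494),(151,569),(382,134),(367,192)),B4=((359,506),(328,576),(232,77),(172,116)))
for n,(a,b,p,q) in B.items():
    go(n,(s2(*p)+s2(*q))/2,(t1(*a)+t1(*b))/2,.016)
    d=T.at(t1(*a),.016)-T.at(t1(*b),.016); print("  yaw",np.arctan2(d[1],d[0]))
go("drumtop",s4(545,115),t3(92,470),.072)
go("handle end top",s4(372,65),t3(337,473),.054)
d=T.at(t3(130,470),.054)-T.at(t3(337,473),.054);print("mallet yaw",np.arctan2(d[1],d[0]))
go("post",s4(250,88),t3(442,312),.110)
go("pin",s4(490,319),t3(90,143),.093)
go("button",s4(511,261),t3(91,245),.068)
go("bezel",s4(511,262),t3(91,243),.076)
for n,p in dict(tA=(283,84),tB=(655,106),tC=(632,291),tD=(265,265)).items(): print(n,T.at(t3(*p),.069)[:2])
go("tray inner corner robot-left(D)",s4(372,202),t3(265,265),.069)
go("collar",s2(234,350),t1(147,222),.075)
go("sty top",s2(226,297),t1(158,205),.140)
go("board c1",s4(345,38),t3(394,400),.012);go("board c2",s4(604,128),t3(37,530),.012)
for p in ((45,396),(394,400),(388,538),(37,530)): print("board",T.at(t3(*p),.012)[:2])
for n,p,z in(("can",(450,199),.115),("jar",(235,90),.1),("bang1",(260,229),.012),("big",(98,65),.15),("purple",(48,218),.1)): print(n,T.at(t1(*p),z)[:2])
for n,p,z in(("cork",(487,442),.03),("bang2",(657,450),.012)): print(n,T.at(t3(*p),z)[:2])
E
python3 m.py
```

```text
B1 tri [ 0.5334 -0.3092  0.0138] e0.7 top@z [ 0.5328 -0.3073] scene@z [ 0.5349 -0.3096]
  yaw 0.038510363082411556
B2 tri [ 0.5317 -0.4271  0.0126] e0.7 top@z [ 0.531  -0.4243] scene@z [ 0.5338 -0.4267]
  yaw 0.08109480171781842
B3 tri [ 0.4365 -0.2142  0.0134] e0.7 top@z [ 0.436  -0.2123] scene@z [ 0.4385 -0.2146]
  yaw 0.243428131307169
B4 tri [ 0.4325 -0.3627  0.0116] e0.8 top@z [ 0.4321 -0.3598] scene@z [ 0.4357 -0.3621]
  yaw -0.4191169081734711
drumtop tri [0.3766 0.3252 0.067 ] e0.6 top@z [0.3766 0.3243] scene@z [0.3811 0.3236]
handle end top tri [0.3745 0.1618 0.0454] e1.3 top@z [0.3763 0.1575] scene@z [0.3795 0.1645]
mallet yaw 1.5774876859813323
post tri [0.4904 0.078  0.1137] e0.2 top@z [0.4903 0.0788] scene@z [0.488  0.0771]
pin tri [0.6037 0.3295 0.0886] e0.6 top@z [0.6027 0.3288] scene@z [0.6068 0.328 ]
button tri [0.5338 0.3338 0.0682] e0.4 top@z [0.5335 0.3345] scene@z [0.5341 0.3331]
bezel tri [0.5351 0.3338 0.0687] e0.3 top@z [0.5344 0.3314] scene@z [0.5398 0.3325]
tA [0.6509 0.2027]
tB [ 0.6398 -0.0623]
tC [ 0.5084 -0.0485]
tD [0.5217 0.2103]
tray inner corner robot-left(D) tri [0.5228 0.2105 0.0615] e1.0 top@z [0.5217 0.2103] scene@z [0.5283 0.2088]
collar tri [ 0.6547 -0.2054  0.0779] e0.5 top@z [ 0.6548 -0.2048] scene@z [ 0.6535 -0.2076]
sty top tri [ 0.6539 -0.2022  0.1422] e0.8 top@z [ 0.6538 -0.2011] scene@z [ 0.653  -0.2047]
board c1 tri [0.4267 0.1224 0.1321] e9.1 top@z [0.4264 0.126 ] scene@z [0.3286 0.1285]
board c2 tri [0.3263 0.3855 0.0113] e0.6 top@z [0.3259 0.3864] scene@z [0.3277 0.3844]
board [0.4241 0.3857]
board [0.4264 0.126 ]
board [0.3257 0.1272]
board [0.3259 0.3864]
can [ 0.6664 -0.4016]
jar [ 0.7433 -0.2607]
bang1 [ 0.6631 -0.2999]
big [ 0.7438 -0.1597]
purple [ 0.6516 -0.1328]
cork [0.3984 0.0544]
bang2 [ 0.3938 -0.0692]
```

Call:
{"fn": "apply_moves", "kwargs": {
  "delta_pos": [
    [0.858,0.161,-0.2],
    [0.858,0.161,-0.25],
    [0.858,0.161,-0.25],
    [0.858,0.161,-0.25],
    [0.858,0.161,-0.25],
    [0.858,0.161,-0.25],
    [0.858,0.161,-0.25],
    [0.858,0.161,-0.25]
  ],
  "dr": [
    [0,0,-0.576],
    [0,0,-0.576],
    [0,0,-0.576],
    [0,0,-0.576],
    [0,0,-0.576],
    [0,0,-0.576],
    [0,0,-0.576],
    [0,0,-0.576]
  ],
  "jaw": [0.7,0.7,0.7,0.7,0.7,0.7,0.7,0.7],
  "force": 20
}}

```text
time: 0.87
tool_pos: [0.4991, -0.4311, 0.1363]
tool_rot: [-3.141, 0.0, 0.081]
contact_force: [-0.4, -0.9, 0.1]
opening: 0.0641
grip_force: 0.0
```

Call:
{"fn": "apply_moves", "kwargs": {
  "delta_pos": [
    [0,0,0],
    [0,0,0],
    [0,0,0]
  ],
  "dr": [
    [0,0,0],
    [0,0,0],
    [0,0,0]
  ],
  "jaw": [0.7,0.7,0.7]
}}

```text
time: 1.12
tool_pos: [0.497, -0.4318, 0.1368]
tool_rot: [-3.141, 0.001, 0.081]
contact_force: [-0.8, -0.7, 0.1]
opening: 0.0642
grip_force: 0.0
```

Call:
{"fn": "apply_moves", "kwargs": {
  "delta_pos": [
    [0.088,0.016,-0.05],
    [0.088,0.016,-0.15],
    [0.088,0.016,-0.25],
    [0.088,0.016,-0.327],
    [0.088,0.016,-0.327],
    [0.088,0.016,-0.327]
  ],
  "dr": [
    [0,0,0],
    [0,0,0],
    [0,0,0],
    [0,0,0],
    [0,0,0],
    [0,0,0]
  ],
  "jaw": [0.7,0.7,0.7,0.7,0.7,0.7]
}}

```text
time: 1.62
tool_pos: [0.531, -0.4264, 0.0064]
tool_rot: [-3.141, 0.001, 0.079]
contact_force: [0.1, -0.3, -0.3]
opening: 0.0643
grip_force: 0.0
```

Call:
{"fn": "apply_moves", "kwargs": {
  "delta_pos": [
    [0,0,0],
    [0,0,0],
    [0,0,0],
    [0,0,0],
    [0,0,0],
    [0,0,0]
  ],
  "dr": [
    [0,0,0],
    [0,0,0],
    [0,0,0],
    [0,0,0],
    [0,0,0],
    [0,0,0]
  ],
  "jaw": [0.2,0.2,0.2,0.2,0.2,0.2],
  "force": 20
}}

```text
time: 2.12
tool_pos: [0.5326, -0.4256, 0.0069]
tool_rot: [3.141, -0.0, 0.081]
contact_force: [-0.3, 0.4, 0.6]
opening: 0.029
grip_force: 0.2
```

Call:
{"fn": "apply_moves", "kwargs": {
  "delta_pos": [
    [0,0,0.1],
    [0,0,0.2],
    [0,0,0.3],
    [0,0,0.4],
    [0,0,0.4],
    [0,0,0.4]
  ],
  "dr": [
    [0,0,0],
    [0,0,0],
    [0,0,0],
    [0,0,0],
    [0,0,0],
    [0,0,0]
  ],
  "jaw": [0.2,0.2,0.2,0.2,0.2,0.2]
}}

```text
time: 2.62
tool_pos: [0.5336, -0.4264, 0.1699]
tool_rot: [3.137, -0.004, 0.081]
contact_force: [0.0, 0.0, -1.2]
opening: 0.0278
grip_force: 20.0
```

Call:
{"fn": "apply_moves", "kwargs": {
  "delta_pos": [
    [0,0.75,0],
    [0,0.75,0],
    [0,0.75,0],
    [0,0.75,0],
    [0,0.75,0],
    [0,0.75,0],
    [0,0.75,0],
    [0,0.75,0]
  ],
  "dr": [
    [0,0,0],
    [0,0,0],
    [0,0,0],
    [0,0,0],
    [0,0,0],
    [0,0,0],
    [0,0,0],
    [0,0,0]
  ],
  "jaw": [0.2,0.2,0.2,0.2,0.2,0.2,0.2,0.2]
}}

```text
time: 3.28
tool_pos: [0.5308, -0.1193, 0.1647]
tool_rot: [-3.138, 0.004, 0.085]
contact_force: [0.3, -0.3, -0.8]
opening: 0.028
grip_force: 20.0
```

Call:
{"fn": "apply_moves", "kwargs": {
  "delta_pos": [
    [0.125,0.712,0],
    [0.125,0.712,0],
    [0.125,0.712,0],
    [0.125,0.712,0],
    [0.125,0.712,0],
    [0.125,0.712,0],
    [0.125,0.712,0],
    [0.125,0.712,0]
  ],
  "dr": [
    [0,0,-0.254],
    [0,0,-0.254],
    [0,0,-0.254],
    [0,0,-0.254],
    [0,0,-0.254],
    [0,0,-0.254],
    [0,0,-0.254],
    [0,0,-0.254]
  ],
  "jaw": [0.2,0.2,0.2,0.2,0.2,0.2,0.2,0.2]
}}

```text
time: 3.95
tool_pos: [0.5819, 0.166, 0.1645]
tool_rot: [-3.139, 0.002, -0.04]
contact_force: [-1.2, 0.0, 0.0]
opening: 0.0276
grip_force: 20.0
```

Call:
{"fn": "apply_moves", "kwargs": {
  "delta_pos": [
    [0,0,0],
    [0,0,0],
    [0,0,0]
  ],
  "dr": [
    [0,0,0],
    [0,0,0],
    [0,0,0]
  ],
  "jaw": [0.2,0.2,0.2]
}}

```text
time: 4.2
tool_pos: [0.5821, 0.1578, 0.1655]
tool_rot: [3.141, 0.002, -0.048]
contact_force: [0.6, -0.1, -0.3]
opening: 0.0276
grip_force: 20.0
```

Call:
{"fn": "apply_moves", "kwargs": {
  "delta_pos": [
    [0,0,-0.1],
    [0,0,-0.2],
    [0,0,-0.26],
    [0,0,-0.292],
    [0,0,-0.292],
    [0,0,-0.292]
  ],
  "dr": [
    [0,0,0],
    [0,0,0],
    [0,0,0],
    [0,0,0],
    [0,0,0],
    [0,0,0]
  ],
  "jaw": [0.2,0.2,0.2,0.2,0.2,0.2]
}}

```text
time: 4.7
tool_pos: [0.5822, 0.1574, 0.0489]
tool_rot: [3.141, 0.002, -0.049]
contact_force: [0.1, 1.0, -0.3]
opening: 0.0277
grip_force: 20.0
```

Call:
{"fn": "apply_moves", "kwargs": {
  "delta_pos": [
    [0,0,0],
    [0,0,0],
    [0,0,0],
    [0,0,0.1],
    [0,0,0.2],
    [0,0,0.3],
    [0,0,0.3],
    [0,0,0.3]
  ],
  "dr": [
    [0,0,0],
    [0,0,0],
    [0,0,0],
    [0,0,0],
    [0,0,0],
    [0,0,0],
    [0,0,0],
    [0,0,0]
  ],
  "jaw": [0.37,0.37,0.37,0.37,0.37,0.37,0.37,0.37]
}}

```text
time: 5.37
tool_pos: [0.5841, 0.1595, 0.1732]
tool_rot: [-3.14, -0.007, -0.046]
contact_force: [0.2, -0.7, -1.3]
opening: 0.0341
grip_force: 0.0
```

```bash
python3 - <<'E'
from h import *
t=eyes.read_camera("top")
cv2.imwrite("pics/e1.png",crop(t,200,170,320,160,2))
E
```

```text
(no output)
```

View pics/e1.png

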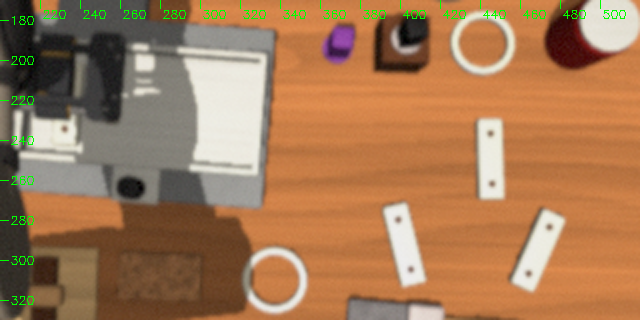

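B2 lies in the tray's left end (232,235); the other three blanks are unmoved.

Call:
{"fn": "apply_moves", "kwargs": {
  "delta_pos": [
    [-0.06,-0.75,0],
    [-0.06,-0.75,0],
    [-0.06,-0.75,0],
    [-0.06,-0.75,0],
    [-0.06,-0.75,0],
    [-0.06,-0.75,0],
    [-0.06,-0.75,0],
    [-0.06,-0.75,0]
  ],
  "dr": [
    [0,0,0],
    [0,0,0],
    [0,0,0],
    [0,0,0],
    [0,0,0],
    [0,0,0],
    [0,0,0],
    [0,0,0]
  ],
  "jaw": [0.7,0.7,0.7,0.7,0.7,0.7,0.7,0.7]
}}

```text
time: 6.08
tool_pos: [0.5569, -0.1463, 0.1679]
tool_rot: [3.14, 0.003, -0.051]
contact_force: [0.3, 0.0, 0.3]
opening: 0.0646
grip_force: 0.0
```

Call:
{"fn": "apply_moves", "kwargs": {
  "delta_pos": [
    [-0.061,-0.416,0],
    [-0.061,-0.416,0],
    [-0.061,-0.416,0],
    [-0.061,-0.416,-0.1],
    [-0.061,-0.416,-0.2],
    [-0.061,-0.416,-0.25],
    [-0.061,-0.416,-0.25],
    [-0.061,-0.416,-0.25]
  ],
  "dr": [
    [0,0,0.17],
    [0,0,0.17],
    [0,0,0.17],
    [0,0,0.17],
    [0,0,0.17],
    [0,0,0.17],
    [0,0,0.17],
    [0,0,0.17]
  ],
  "jaw": [0.7,0.7,0.7,0.7,0.7,0.7,0.7,0.7]
}}

```text
time: 6.75
tool_pos: [0.5327, -0.3059, 0.0673]
tool_rot: [-3.138, 0.005, 0.038]
contact_force: [0.7, -0.1, 0.1]
opening: 0.0638
grip_force: 0.0
```

Call:
{"fn": "apply_moves", "kwargs": {
  "delta_pos": [
    [0,0,-0.08],
    [0,0,-0.156],
    [0,0,-0.156],
    [0,0,-0.156]
  ],
  "dr": [
    [0,0,0],
    [0,0,0],
    [0,0,0],
    [0,0,0]
  ],
  "jaw": [0.7,0.7,0.7,0.7]
}}

```text
time: 7.08
tool_pos: [0.5346, -0.3063, 0.0082]
tool_rot: [-3.141, 0.0, 0.04]
contact_force: [-0.7, -0.0, -0.0]
opening: 0.0642
grip_force: 0.0
```

Call:
{"fn": "apply_moves", "kwargs": {
  "delta_pos": [
    [0,0,0],
    [0,0,0],
    [0,0,0],
    [0,0,0],
    [0,0,0],
    [0,0,0],
    [0,0,0]
  ],
  "dr": [
    [0,0,0],
    [0,0,0],
    [0,0,0],
    [0,0,0],
    [0,0,0],
    [0,0,0],
    [0,0,0]
  ],
  "jaw": [0.2,0.2,0.2,0.2,0.2,0.2,0.2]
}}

```text
time: 7.67
tool_pos: [0.5343, -0.3073, 0.0077]
tool_rot: [3.141, -0.0, 0.039]
contact_force: [-0.3, -0.2, 3.1]
opening: 0.0276
grip_force: 20.0
```

Call:
{"fn": "apply_moves", "kwargs": {
  "delta_pos": [
    [0,0,0.1],
    [0,0,0.2],
    [0,0,0.3],
    [0,0,0.4],
    [0,0,0.4],
    [0,0,0.4]
  ],
  "dr": [
    [0,0,0],
    [0,0,0],
    [0,0,0],
    [0,0,0],
    [0,0,0],
    [0,0,0]
  ],
  "jaw": [0.2,0.2,0.2,0.2,0.2,0.2]
}}

```text
time: 8.17
tool_pos: [0.5352, -0.308, 0.1701]
tool_rot: [3.138, -0.004, 0.039]
contact_force: [-0.8, -0.2, -0.5]
opening: 0.0275
grip_force: 20.0
```

Call:
{"fn": "apply_moves", "kwargs": {
  "delta_pos": [
    [0.05,0.6,0],
    [0.05,0.6,0],
    [0.05,0.6,0],
    [0.05,0.6,0],
    [0.05,0.6,0],
    [0.05,0.6,0],
    [0.05,0.6,0]
  ],
  "dr": [
    [0,0,0],
    [0,0,0],
    [0,0,0],
    [0,0,0],
    [0,0,0],
    [0,0,0],
    [0,0,0]
  ],
  "jaw": [0.2,0.2,0.2,0.2,0.2,0.2,0.2]
}}

```text
time: 8.75
tool_pos: [0.553, -0.0611, 0.1655]
tool_rot: [-3.138, 0.004, 0.044]
contact_force: [-0.1, 0.2, -0.4]
opening: 0.0277
grip_force: 20.0
```

Call:
{"fn": "apply_moves", "kwargs": {
  "delta_pos": [
    [0.065,0.426,0],
    [0.065,0.426,0],
    [0.065,0.426,0],
    [0.065,0.426,0],
    [0.065,0.426,0],
    [0.065,0.426,0],
    [0.065,0.426,0],
    [0.065,0.426,0]
  ],
  "dr": [
    [0,0,-0.17],
    [0,0,-0.17],
    [0,0,-0.17],
    [0,0,-0.17],
    [0,0,-0.17],
    [0,0,-0.17],
    [0,0,-0.17],
    [0,0,-0.17]
  ],
  "jaw": [0.2,0.2,0.2,0.2,0.2,0.2,0.2,0.2]
}}

```text
time: 9.42
tool_pos: [0.5797, 0.1016, 0.1663]
tool_rot: [3.141, 0.002, -0.048]
contact_force: [-0.6, -1.4, -0.8]
opening: 0.0279
grip_force: 20.0
```

Call:
{"fn": "apply_moves", "kwargs": {
  "delta_pos": [
    [0,0,-0.1],
    [0,0,-0.2],
    [0,0,-0.26],
    [0,0,-0.294],
    [0,0,-0.294],
    [0,0,-0.294]
  ],
  "dr": [
    [0,0,0],
    [0,0,0],
    [0,0,0],
    [0,0,0],
    [0,0,0],
    [0,0,0]
  ],
  "jaw": [0.2,0.2,0.2,0.2,0.2,0.2]
}}

```text
time: 9.92
tool_pos: [0.5797, 0.1013, 0.0489]
tool_rot: [3.141, 0.002, -0.049]
contact_force: [0.8, 0.3, -0.5]
opening: 0.0279
grip_force: 20.0
```

Call:
{"fn": "apply_moves", "kwargs": {
  "delta_pos": [
    [0,0,0],
    [0,0,0],
    [0,0,0],
    [0,0,0.1],
    [0,0,0.2],
    [0,0,0.3],
    [0,0,0.3],
    [0,0,0.3]
  ],
  "dr": [
    [0,0,0],
    [0,0,0],
    [0,0,0],
    [0,0,0],
    [0,0,0],
    [0,0,0],
    [0,0,0],
    [0,0,0]
  ],
  "jaw": [0.37,0.37,0.37,0.37,0.37,0.37,0.37,0.37]
}}

```text
time: 10.58
tool_pos: [0.5817, 0.1033, 0.1731]
tool_rot: [-3.141, -0.007, -0.046]
contact_force: [0.1, -0.2, -1.0]
opening: 0.0338
grip_force: 0.0
```

```bash
cat > b.py <<'E'
from h import *
def blanks(z=.016,show=True):
    t=eyes.read_camera("top"); hsv=cv2.cvtColor(t,cv2.COLOR_RGB2HSV)
    m=((hsv[...,1]<70)&(hsv[...,2]>100)).astype(np.uint8)
    for c in cv2.findContours(m,cv2.RETR_EXTERNAL,cv2.CHAIN_APPROX_NONE)[0]:
        (u,v),(w,h),a=cv2.minAreaRect(c)
        if 34<max(w,h)<52 and 9<min(w,h)<20:
            b=cv2.boxPoints(((u,v),(w,h),a)); e=(b[1]+b[2])/2-(b[0]+b[3])/2; f=(b[1]+b[0])/2-(b[2]+b[3])/2
            if np.linalg.norm(f)>np.linalg.norm(e): e=f
            p=T.at((u,v),z); d=T.at((u+e[0],v+e[1]),z)-p; y=np.arctan2(d[1],d[0]); y=(y+np.pi/2)%np.pi-np.pi/2
            print("px",round(u),round(v),"xy",p[:2].round(4),"yaw",round(y,3),"size",round(w),round(h))
    return t
if __name__=="__main__": blanks()
E
python3 b.py
```

```text
px 322 459 xy [ 0.0762 -0.0426] yaw 1.053 size 48 13
px 397 330 xy [ 0.3532 -0.202 ] yaw 1.493 size 48 20
px 468 295 xy [ 0.4331 -0.3578] yaw -0.415 size 13 41
px 402 292 xy [ 0.4365 -0.2113] yaw 0.253 size 41 13
px 168 239 xy [0.5426 0.3103] yaw -0.037 size 19 46
```

Call:
{"fn": "apply_moves", "kwargs": {
  "delta_pos": [
    [-0.18,-0.6,0],
    [-0.18,-0.6,0],
    [-0.18,-0.6,0],
    [-0.18,-0.6,0],
    [-0.18,-0.6,0],
    [-0.18,-0.6,0],
    [-0.18,-0.6,0],
    [-0.18,-0.6,0]
  ],
  "dr": [
    [0,0,0.3],
    [0,0,0.3],
    [0,0,0.3],
    [0,0,0.3],
    [0,0,0.3],
    [0,0,0.3],
    [0,0,0.3],
    [0,0,0.3]
  ],
  "jaw": [0.7,0.7,0.7,0.7,0.7,0.7,0.7,0.7]
}}

```text
time: 11.3
tool_pos: [0.5067, -0.1386, 0.1682]
tool_rot: [-3.14, 0.003, 0.099]
contact_force: [0.1, 0.5, 0.9]
opening: 0.0641
grip_force: 0.0
```

Call:
{"fn": "apply_moves", "kwargs": {
  "delta_pos": [
    [-0.177,-0.189,0],
    [-0.177,-0.189,0],
    [-0.177,-0.189,0],
    [-0.177,-0.189,-0.1],
    [-0.177,-0.189,-0.2],
    [-0.177,-0.189,-0.25],
    [-0.177,-0.189,-0.25],
    [-0.177,-0.189,-0.25]
  ],
  "dr": [
    [0,0,0.284],
    [0,0,0.284],
    [0,0,0.284],
    [0,0,0.284],
    [0,0,0.284],
    [0,0,0.284],
    [0,0,0.284],
    [0,0,0.284]
  ],
  "jaw": [0.7,0.7,0.7,0.7,0.7,0.7,0.7,0.7]
}}

```text
time: 11.97
tool_pos: [0.4371, -0.2107, 0.0687]
tool_rot: [-3.139, 0.002, 0.247]
contact_force: [-0.2, -0.7, 0.3]
opening: 0.0643
grip_force: 0.0
```

Call:
{"fn": "apply_moves", "kwargs": {
  "delta_pos": [
    [0,0,-0.08],
    [0,0,-0.156],
    [0,0,-0.156],
    [0,0,-0.156]
  ],
  "dr": [
    [0,0,0],
    [0,0,0],
    [0,0,0],
    [0,0,0]
  ],
  "jaw": [0.7,0.7,0.7,0.7]
}}

```text
time: 12.3
tool_pos: [0.4377, -0.2118, 0.0078]
tool_rot: [-3.141, 0.001, 0.247]
contact_force: [-0.8, -0.1, 1.1]
opening: 0.0645
grip_force: 0.0
```

Call:
{"fn": "apply_moves", "kwargs": {
  "delta_pos": [
    [0,0,0],
    [0,0,0],
    [0,0,0],
    [0,0,0],
    [0,0,0],
    [0,0,0],
    [0,0,0]
  ],
  "dr": [
    [0,0,0],
    [0,0,0],
    [0,0,0],
    [0,0,0],
    [0,0,0],
    [0,0,0],
    [0,0,0]
  ],
  "jaw": [0.2,0.2,0.2,0.2,0.2,0.2,0.2]
}}

```text
time: 12.88
tool_pos: [0.4375, -0.2125, 0.0076]
tool_rot: [3.141, -0.0, 0.246]
contact_force: [-0.4, 0.7, 5.2]
opening: 0.0279
grip_force: 20.0
```

Call:
{"fn": "apply_moves", "kwargs": {
  "delta_pos": [
    [0,0,0.1],
    [0,0,0.2],
    [0,0,0.3],
    [0,0,0.4],
    [0,0,0.4],
    [0,0,0.4]
  ],
  "dr": [
    [0,0,0],
    [0,0,0],
    [0,0,0],
    [0,0,0],
    [0,0,0],
    [0,0,0]
  ],
  "jaw": [0.2,0.2,0.2,0.2,0.2,0.2]
}}

```text
time: 13.38
tool_pos: [0.4383, -0.213, 0.1693]
tool_rot: [3.138, -0.003, 0.246]
contact_force: [0.2, -0.0, -0.5]
opening: 0.0273
grip_force: 20.0
```

Call:
{"fn": "apply_moves", "kwargs": {
  "delta_pos": [
    [0.15,0.3,0],
    [0.15,0.3,0],
    [0.15,0.3,0],
    [0.15,0.3,0],
    [0.15,0.3,0]
  ],
  "dr": [
    [0,0,-0.3],
    [0,0,-0.3],
    [0,0,-0.3],
    [0,0,-0.3],
    [0,0,-0.3]
  ],
  "jaw": [0.2,0.2,0.2,0.2,0.2]
}}

```text
time: 13.8
tool_pos: [0.4974, -0.089, 0.1652]
tool_rot: [-3.139, 0.003, 0.1]
contact_force: [-0.4, -0.1, -0.4]
opening: 0.0275
grip_force: 20.0
```

Call:
{"fn": "apply_moves", "kwargs": {
  "delta_pos": [
    [0.202,0.349,0],
    [0.202,0.349,0],
    [0.202,0.349,0],
    [0.202,0.349,0],
    [0.202,0.349,0],
    [0.202,0.349,0],
    [0.202,0.349,0],
    [0.202,0.349,0]
  ],
  "dr": [
    [0,0,-0.284],
    [0,0,-0.284],
    [0,0,-0.284],
    [0,0,-0.284],
    [0,0,-0.284],
    [0,0,-0.284],
    [0,0,-0.284],
    [0,0,-0.284]
  ],
  "jaw": [0.2,0.2,0.2,0.2,0.2,0.2,0.2,0.2]
}}

```text
time: 14.47
tool_pos: [0.5772, 0.0458, 0.1663]
tool_rot: [3.141, 0.002, -0.048]
contact_force: [0.5, 0.2, -0.3]
opening: 0.028
grip_force: 20.0
```

Call:
{"fn": "apply_moves", "kwargs": {
  "delta_pos": [
    [0,0,-0.1],
    [0,0,-0.2],
    [0,0,-0.26],
    [0,0,-0.294],
    [0,0,-0.294],
    [0,0,-0.294]
  ],
  "dr": [
    [0,0,0],
    [0,0,0],
    [0,0,0],
    [0,0,0],
    [0,0,0],
    [0,0,0]
  ],
  "jaw": [0.2,0.2,0.2,0.2,0.2,0.2]
}}

```text
time: 14.97
tool_pos: [0.5773, 0.0457, 0.049]
tool_rot: [3.141, 0.002, -0.048]
contact_force: [-0.7, -0.2, 0.4]
opening: 0.0281
grip_force: 20.0
```

Call:
{"fn": "apply_moves", "kwargs": {
  "delta_pos": [
    [0,0,0],
    [0,0,0],
    [0,0,0],
    [0,0,0.1],
    [0,0,0.2],
    [0,0,0.3],
    [0,0,0.3],
    [0,0,0.3]
  ],
  "dr": [
    [0,0,0],
    [0,0,0],
    [0,0,0],
    [0,0,0],
    [0,0,0],
    [0,0,0],
    [0,0,0],
    [0,0,0]
  ],
  "jaw": [0.37,0.37,0.37,0.37,0.37,0.37,0.37,0.37]
}}

```text
time: 15.63
tool_pos: [0.5797, 0.0472, 0.1731]
tool_rot: [3.141, -0.007, -0.046]
contact_force: [-0.1, 0.5, -1.0]
opening: 0.0339
grip_force: 0.0
```

```bash
python3 b.py
```

```text
px 397 330 xy [ 0.3531 -0.2021] yaw 1.493 size 48 19
px 468 295 xy [ 0.4332 -0.3578] yaw -0.42 size 13 41
```

Call:
{"fn": "apply_moves", "kwargs": {
  "delta_pos": [
    [-0.18,-0.6,0],
    [-0.18,-0.6,0],
    [-0.18,-0.6,0],
    [-0.18,-0.6,0],
    [-0.18,-0.6,0],
    [-0.18,-0.6,0],
    [-0.18,-0.6,0],
    [-0.18,-0.6,0]
  ],
  "dr": [
    [0,0,-0.4],
    [0,0,-0.4],
    [0,0,-0.4],
    [0,0,-0.4],
    [0,0,-0.4],
    [0,0,-0.4],
    [0,0,-0.4],
    [0,0,-0.4]
  ],
  "jaw": [0.7,0.7,0.7,0.7,0.7,0.7,0.7,0.7]
}}

```text
time: 16.35
tool_pos: [0.5046, -0.1944, 0.1681]
tool_rot: [-3.141, 0.003, -0.251]
contact_force: [0.1, 0.9, -0.8]
opening: 0.0641
grip_force: 0.0
```

Call:
{"fn": "apply_moves", "kwargs": {
  "delta_pos": [
    [-0.18,-0.416,0],
    [-0.18,-0.416,0],
    [-0.18,-0.416,0],
    [-0.18,-0.416,0],
    [-0.18,-0.416,-0.1],
    [-0.18,-0.416,-0.2],
    [-0.18,-0.416,-0.25],
    [-0.18,-0.416,-0.25]
  ],
  "dr": [
    [0,0,-0.346],
    [0,0,-0.346],
    [0,0,-0.346],
    [0,0,-0.346],
    [0,0,-0.346],
    [0,0,-0.346],
    [0,0,-0.346],
    [0,0,-0.346]
  ],
  "jaw": [0.7,0.7,0.7,0.7,0.7,0.7,0.7,0.7]
}}

```text
time: 17.02
tool_pos: [0.4319, -0.3551, 0.0639]
tool_rot: [-3.137, 0.011, -0.418]
contact_force: [0.1, 1.3, -0.0]
opening: 0.0639
grip_force: 0.0
```

Call:
{"fn": "apply_moves", "kwargs": {
  "delta_pos": [
    [0,0,-0.08],
    [0,0,-0.156],
    [0,0,-0.156],
    [0,0,-0.156]
  ],
  "dr": [
    [0,0,0],
    [0,0,0],
    [0,0,0],
    [0,0,0]
  ],
  "jaw": [0.7,0.7,0.7,0.7]
}}

```text
time: 17.35
tool_pos: [0.4345, -0.3577, 0.0072]
tool_rot: [-3.141, 0.002, -0.418]
contact_force: [0.3, -0.1, 1.0]
opening: 0.0644
grip_force: 0.0
```

Call:
{"fn": "apply_moves", "kwargs": {
  "delta_pos": [
    [0,0,0],
    [0,0,0],
    [0,0,0],
    [0,0,0],
    [0,0,0],
    [0,0,0],
    [0,0,0]
  ],
  "dr": [
    [0,0,0],
    [0,0,0],
    [0,0,0],
    [0,0,0],
    [0,0,0],
    [0,0,0],
    [0,0,0]
  ],
  "jaw": [0.2,0.2,0.2,0.2,0.2,0.2,0.2]
}}

```text
time: 17.93
tool_pos: [0.4342, -0.3594, 0.0077]
tool_rot: [3.141, -0.001, -0.419]
contact_force: [-0.3, 0.4, 3.4]
opening: 0.0276
grip_force: 20.0
```

Call:
{"fn": "apply_moves", "kwargs": {
  "delta_pos": [
    [0,0,0.1],
    [0,0,0.2],
    [0,0,0.3],
    [0,0,0.4],
    [0,0,0.4],
    [0,0,0.4]
  ],
  "dr": [
    [0,0,0],
    [0,0,0],
    [0,0,0],
    [0,0,0],
    [0,0,0],
    [0,0,0]
  ],
  "jaw": [0.2,0.2,0.2,0.2,0.2,0.2]
}}

```text
time: 18.43
tool_pos: [0.435, -0.3601, 0.1697]
tool_rot: [3.139, -0.005, -0.419]
contact_force: [-0.1, 0.7, -1.3]
opening: 0.0276
grip_force: 20.0
```

```bash
python3 - <<'E'
from h import *
cv2.imwrite("pics/f1.png",crop(eyes.read_camera("top"),180,160,180,120,4))
E
```

```text
(no output)
```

View pics/f1.png

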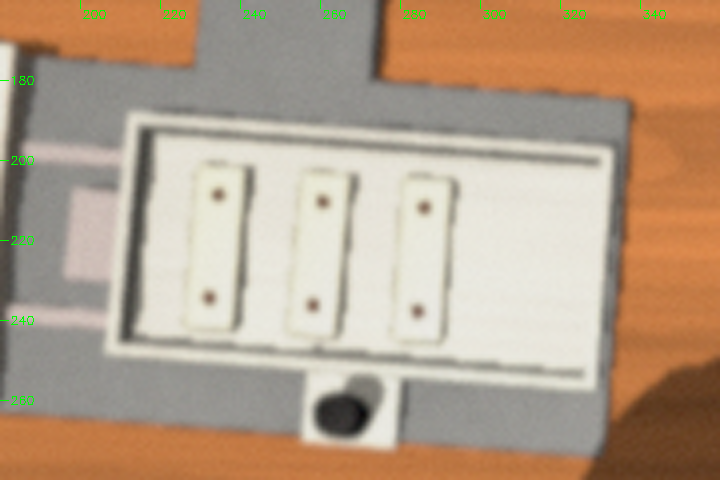

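Three blanks lie flat in the tray at (232,221), (258,223), (283,225); the right slot (~308,227) is free.

Call:
{"fn": "apply_moves", "kwargs": {
  "delta_pos": [
    [0.15,0.4,0],
    [0.15,0.4,0],
    [0.15,0.4,0],
    [0.15,0.4,0],
    [0.15,0.4,0],
    [0.15,0.4,0]
  ],
  "dr": [
    [0,0,0.4],
    [0,0,0.4],
    [0,0,0.4],
    [0,0,0.4],
    [0,0,0.4],
    [0,0,0.4]
  ],
  "jaw": [0.2,0.2,0.2,0.2,0.2,0.2]
}}

```text
time: 18.98
tool_pos: [0.4938, -0.1964, 0.1653]
tool_rot: [-3.14, 0.004, -0.215]
contact_force: [-0.5, -0.7, -1.1]
opening: 0.0277
grip_force: 20.0
```

Call:
{"fn": "apply_moves", "kwargs": {
  "delta_pos": [
    [0.202,0.474,0],
    [0.202,0.474,0],
    [0.202,0.474,0],
    [0.202,0.474,0],
    [0.202,0.474,0],
    [0.202,0.474,0],
    [0.202,0.474,0],
    [0.202,0.474,0]
  ],
  "dr": [
    [0,0,0.344],
    [0,0,0.344],
    [0,0,0.344],
    [0,0,0.344],
    [0,0,0.344],
    [0,0,0.344],
    [0,0,0.344],
    [0,0,0.344]
  ],
  "jaw": [0.2,0.2,0.2,0.2,0.2,0.2,0.2,0.2]
}}

```text
time: 19.65
tool_pos: [0.5743, -0.0111, 0.166]
tool_rot: [3.141, 0.002, -0.048]
contact_force: [-1.3, -0.6, -0.5]
opening: 0.0278
grip_force: 20.0
```

Call:
{"fn": "apply_moves", "kwargs": {
  "delta_pos": [
    [0,0,-0.1],
    [0,0,-0.2],
    [0,0,-0.26],
    [0,0,-0.294],
    [0,0,-0.294],
    [0,0,-0.294]
  ],
  "dr": [
    [0,0,0],
    [0,0,0],
    [0,0,0],
    [0,0,0],
    [0,0,0],
    [0,0,0]
  ],
  "jaw": [0.2,0.2,0.2,0.2,0.2,0.2]
}}

```text
time: 20.15
tool_pos: [0.574, -0.0119, 0.0486]
tool_rot: [3.141, 0.002, -0.05]
contact_force: [-0.1, -0.4, -0.0]
opening: 0.0279
grip_force: 20.0
```

Call:
{"fn": "apply_moves", "kwargs": {
  "delta_pos": [
    [0,0,0],
    [0,0,0],
    [0,0,0],
    [0,0,0.1],
    [0,0,0.2],
    [0,0,0.3],
    [0,0,0.3],
    [0,0,0.3]
  ],
  "dr": [
    [0,0,0],
    [0,0,0],
    [0,0,0],
    [0,0,0],
    [0,0,0],
    [0,0,0],
    [0,0,0],
    [0,0,0]
  ],
  "jaw": [0.37,0.37,0.37,0.37,0.37,0.37,0.37,0.37]
}}

```text
time: 20.82
tool_pos: [0.5764, -0.0098, 0.1729]
tool_rot: [3.141, -0.007, -0.047]
contact_force: [-0.3, 0.6, 0.2]
opening: 0.0338
grip_force: 0.0
```

Call:
{"fn": "apply_moves", "kwargs": {
  "delta_pos": [
    [-0.212,0.216,0],
    [-0.212,0.216,0],
    [-0.212,0.216,0],
    [-0.212,0.216,0],
    [-0.212,0.216,0],
    [-0.212,0.216,0]
  ],
  "dr": [
    [0,0,0],
    [0,0,0],
    [0,0,0],
    [0,0,0],
    [0,0,0],
    [0,0,0]
  ],
  "jaw": [0.7,0.7,0.7,0.7,0.7,0.7]
}}

```text
time: 21.32
tool_pos: [0.4903, 0.0767, 0.1692]
tool_rot: [3.141, 0.0, -0.047]
contact_force: [-0.5, -0.3, 0.6]
opening: 0.064
grip_force: 0.0
```

```bash
python3 - <<'E'
from h import *
cv2.imwrite("pics/f2.png",cv2.resize(np.vstack([crop(eyes.read_camera("top"),180,160,180,120,3),crop(eyes.read_camera("scene"),270,200,180,80,3)]),None,fx=.95,fy=.95))
E
```

```text
(no output)
```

View pics/f2.png

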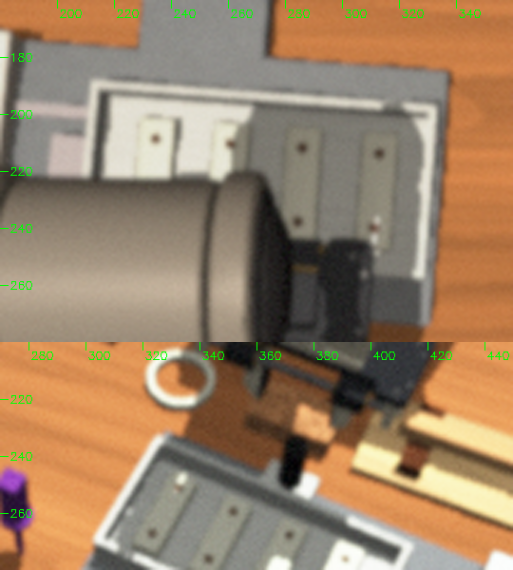

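All four blanks lie in the tray (top dots around (232,210) … (310,214)). Now take the post.

Call:
{"fn": "apply_moves", "kwargs": {
  "delta_pos": [
    [0,0,-0.08],
    [0,0,-0.16],
    [0,0,-0.235],
    [0,0,-0.235],
    [0,0,-0.235]
  ],
  "dr": [
    [0,0,0],
    [0,0,0],
    [0,0,0],
    [0,0,0],
    [0,0,0]
  ],
  "jaw": [0.7,0.7,0.7,0.7,0.7]
}}

```text
time: 21.83
tool_pos: [0.4898, 0.0761, 0.0746]
tool_rot: [3.141, 0.004, -0.048]
contact_force: [-0.4, -0.4, 0.1]
opening: 0.0643
grip_force: 0.0
```

Call:
{"fn": "apply_moves", "kwargs": {
  "delta_pos": [
    [0,0,0],
    [0,0,0],
    [0,0,0],
    [0,0,0],
    [0,0,0],
    [0,0,0],
    [0,0,0]
  ],
  "dr": [
    [0,0,0],
    [0,0,0],
    [0,0,0],
    [0,0,0],
    [0,0,0],
    [0,0,0],
    [0,0,0]
  ],
  "jaw": [0.1,0.1,0.1,0.1,0.1,0.1,0.1],
  "force": 15
}}

```text
time: 22.42
tool_pos: [0.4906, 0.0774, 0.0763]
tool_rot: [-3.141, -0.001, -0.047]
contact_force: [-0.2, 4.6, 5.5]
opening: 0.0238
grip_force: 15.0
```

Call:
{"fn": "apply_moves", "kwargs": {
  "delta_pos": [
    [0.001,0.02,0],
    [0.002,0.04,0],
    [0.003,0.06,0],
    [0.004,0.08,0],
    [0.005,0.1,0],
    [0.006,0.125,0],
    [0.006,0.125,0],
    [0.006,0.125,0]
  ],
  "dr": [
    [0,0,0],
    [0,0,0],
    [0,0,0],
    [0,0,0],
    [0,0,0],
    [0,0,0],
    [0,0,0],
    [0,0,0]
  ],
  "jaw": [0.1,0.1,0.1,0.1,0.1,0.1,0.1,0.1]
}}

```text
time: 23.08
tool_pos: [0.4934, 0.1276, 0.0763]
tool_rot: [-3.141, -0.002, -0.047]
contact_force: [1.4, 4.5, 5.4]
opening: 0.0235
grip_force: 15.0
```

Call:
{"fn": "apply_moves", "kwargs": {
  "delta_pos": [
    [0,0.006,0],
    [0.001,0.012,0],
    [0.001,0.018,0],
    [0.001,0.024,0],
    [0.001,0.024,0]
  ],
  "dr": [
    [0,0,0],
    [0,0,0],
    [0,0,0],
    [0,0,0],
    [0,0,0]
  ],
  "jaw": [0.1,0.1,0.1,0.1,0.1]
}}

```text
time: 23.5
tool_pos: [0.4938, 0.1359, 0.0763]
tool_rot: [3.141, -0.002, -0.047]
contact_force: [0.2, -2.5, 6.4]
opening: 0.0236
grip_force: 15.0
```

Call:
{"fn": "apply_moves", "kwargs": {
  "delta_pos": [
    [0,0.005,0],
    [0,0.01,0],
    [0,0.01,0]
  ],
  "dr": [
    [0,0,0],
    [0,0,0],
    [0,0,0]
  ],
  "jaw": [0.1,0.1,0.1]
}}

```text
time: 23.75
tool_pos: [0.494, 0.1398, 0.0763]
tool_rot: [3.141, -0.003, -0.047]
contact_force: [0.9, -2.8, 6.5]
opening: 0.0237
grip_force: 15.0
```

Call:
{"fn": "apply_moves", "kwargs": {
  "delta_pos": [
    [0,0.005,0],
    [0,0.01,0],
    [0,0.01,0]
  ],
  "dr": [
    [0,0,0],
    [0,0,0],
    [0,0,0]
  ],
  "jaw": [0.1,0.1,0.1]
}}

```text
time: 24.0
tool_pos: [0.4943, 0.1439, 0.0763]
tool_rot: [3.141, -0.003, -0.047]
contact_force: [3.9, -3.8, 5.3]
opening: 0.0237
grip_force: 15.0
```

Call:
{"fn": "apply_moves", "kwargs": {
  "delta_pos": [
    [0,0.003,0],
    [0,0.006,0],
    [0,0.006,0]
  ],
  "dr": [
    [0,0,0],
    [0,0,0],
    [0,0,0]
  ],
  "jaw": [0.1,0.1,0.1]
}}

```text
time: 24.25
tool_pos: [0.4943, 0.1447, 0.0763]
tool_rot: [3.138, -0.003, -0.046]
contact_force: [3.1, -11.8, 6.3]
opening: 0.0238
grip_force: 15.0
```

Call:
{"fn": "apply_moves", "kwargs": {
  "delta_pos": [
    [0,0.003,0],
    [0,0.006,0],
    [0,0.006,0]
  ],
  "dr": [
    [0,0,0],
    [0,0,0],
    [0,0,0]
  ],
  "jaw": [0.1,0.1,0.1]
}}

```text
time: 24.5
tool_pos: [0.4942, 0.1448, 0.0762]
tool_rot: [3.135, -0.002, -0.046]
contact_force: [3.5, -23.0, 7.2]
opening: 0.0235
grip_force: 15.0
```

Call:
{"fn": "apply_moves", "kwargs": {
  "delta_pos": [
    [0,-0.01,0],
    [0,-0.01,0],
    [0,-0.01,0],
    [0,-0.01,0],
    [0,-0.01,0.1],
    [0,-0.01,0.2],
    [0,-0.01,0.3],
    [0,-0.01,0.4]
  ],
  "dr": [
    [0,0,0],
    [0,0,0],
    [0,0,0],
    [0,0,0],
    [0,0,0],
    [0,0,0],
    [0,0,0],
    [0,0,0]
  ],
  "jaw": [0.5,0.6,0.6,0.6,0.6,0.6,0.6,0.6]
}}

```text
time: 25.17
tool_pos: [0.4921, 0.1458, 0.2371]
tool_rot: [-3.142, 0.001, -0.046]
contact_force: [0.6, 0.8, -0.5]
opening: 0.0552
grip_force: 0.0
```

Call:
{"fn": "apply_moves", "kwargs": {
  "delta_pos": [
    [-0.1,0.1,0],
    [-0.1,0.1,0],
    [-0.1,0.1,0],
    [-0.1,0.1,0]
  ],
  "dr": [
    [0,0,0.81],
    [0,0,0.81],
    [0,0,0.81],
    [0,0,0.81]
  ],
  "jaw": [0.6,0.6,0.6,0.6]
}}

```text
time: 25.5
tool_pos: [0.4518, 0.1866, 0.2358]
tool_rot: [-3.141, -0.0, 0.367]
contact_force: [0.1, -0.7, 0.9]
opening: 0.0549
grip_force: 0.0
```

Call:
{"fn": "apply_moves", "kwargs": {
  "delta_pos": [
    [-0.1,0.1,0],
    [-0.1,0.1,0],
    [-0.1,0.1,0],
    [-0.1,0.1,0]
  ],
  "dr": [
    [0,0,0.81],
    [0,0,0.81],
    [0,0,0.81],
    [0,0,0.81]
  ],
  "jaw": [0.6,0.6,0.6,0.6]
}}

```text
time: 25.83
tool_pos: [0.4117, 0.2264, 0.2355]
tool_rot: [-3.141, 0.0, 0.772]
contact_force: [-0.1, 0.4, 0.1]
opening: 0.0552
grip_force: 0.0
```

Call:
{"fn": "apply_moves", "kwargs": {
  "delta_pos": [
    [-0.1,0.1,0],
    [-0.1,0.1,0],
    [-0.1,0.1,0],
    [-0.1,0.1,0]
  ],
  "dr": [
    [0,0,0.81],
    [0,0,0.81],
    [0,0,0.81],
    [0,0,0.81]
  ],
  "jaw": [0.6,0.6,0.6,0.6]
}}

```text
time: 26.17
tool_pos: [0.3716, 0.2663, 0.2355]
tool_rot: [-3.141, 0.0, 1.177]
contact_force: [-0.7, -0.5, 0.2]
opening: 0.0549
grip_force: 0.0
```

Call:
{"fn": "apply_moves", "kwargs": {
  "delta_pos": [
    [0,0.05,0],
    [0,0.05,0],
    [0,0.05,0],
    [0,0.05,0],
    [0,0.05,0],
    [0,0.05,0],
    [0,0.05,0]
  ],
  "dr": [
    [0,0,0.81],
    [0,0,0.81],
    [0,0,0.81],
    [0,0,0.81],
    [0,0,0.81],
    [0,0,0.81],
    [0,0,0.81]
  ],
  "jaw": [0.6,0.6,0.6,0.6,0.6,0.6,0.6]
}}

```text
time: 26.75
tool_pos: [0.3727, 0.2854, 0.2355]
tool_rot: [-3.141, 0.0, 1.572]
contact_force: [0.5, -1.0, 0.4]
opening: 0.0552
grip_force: 0.0
```

```bash
python3 - <<'E'
from h import *
t=eyes.read_camera("top")
cv2.imwrite("pics/g1.png",crop(t,118,165,240,190,3))
E
```

```text
(no output)
```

View pics/g1.png

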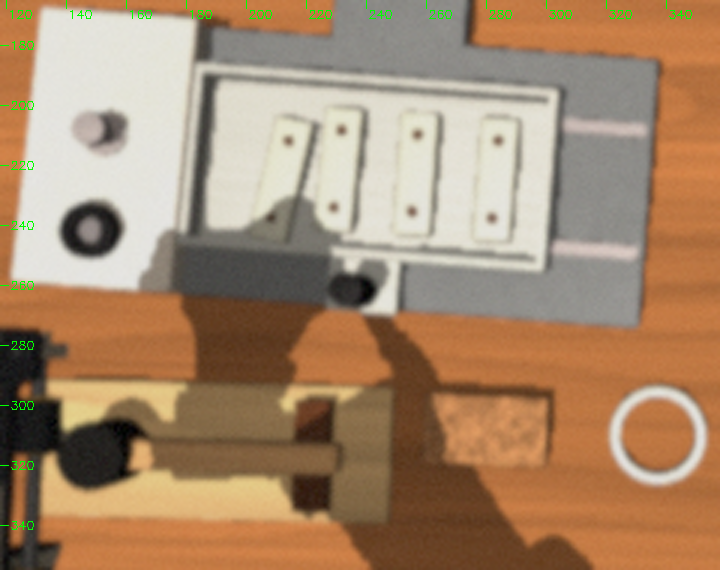

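The tray is against its stop (right edge at x≈305 px) with all four blanks flat in it, the left one slightly turned; mallet undisturbed at (150,316).

Call:
{"fn": "apply_moves", "kwargs": {
  "delta_pos": [
    [0.01,0,-0.1],
    [0.01,0,-0.2],
    [0.01,0,-0.3],
    [0.01,0,-0.38],
    [0.01,0,-0.44],
    [0.01,0,-0.49],
    [0.01,0,-0.52],
    [0.01,0,-0.52]
  ],
  "dr": [
    [0,0,0],
    [0,0,0],
    [0,0,0],
    [0,0,0],
    [0,0,0],
    [0,0,0],
    [0,0,0],
    [0,0,0]
  ],
  "jaw": [0.6,0.6,0.6,0.6,0.6,0.6,0.6,0.6]
}}

```text
time: 27.47
tool_pos: [0.3754, 0.2844, 0.0253]
tool_rot: [-3.137, 0.002, 1.572]
contact_force: [-0.3, 0.3, -0.0]
opening: 0.055
grip_force: 0.0
```

Call:
{"fn": "apply_moves", "kwargs": {
  "delta_pos": [
    [0,0,0],
    [0,0,0],
    [0,0,0],
    [0,0,0],
    [0,0,0],
    [0,0,0],
    [0,0,0],
    [0,0,0]
  ],
  "dr": [
    [0,0,0],
    [0,0,0],
    [0,0,0],
    [0,0,0],
    [0,0,0],
    [0,0,0],
    [0,0,0],
    [0,0,0]
  ],
  "jaw": [0.1,0.1,0.1,0.1,0.1,0.1,0.1,0.1],
  "force": 55
}}

```text
time: 28.13
tool_pos: [0.3771, 0.2854, 0.0282]
tool_rot: [3.141, -0.0, 1.573]
contact_force: [-1.7, 0.2, 5.1]
opening: 0.0217
grip_force: 55.0
```

Call:
{"fn": "apply_moves", "kwargs": {
  "delta_pos": [
    [0,0,0.05],
    [0,0,0.1],
    [0,0,0.2],
    [0,0,0.3],
    [0,0,0.4],
    [0,0,0.4],
    [0,0,0.4]
  ],
  "dr": [
    [0,0,0],
    [0,0,0],
    [0,0,0],
    [0,0,0],
    [0,0,0],
    [0,0,0],
    [0,0,0]
  ],
  "jaw": [0.1,0.1,0.1,0.1,0.1,0.1,0.1]
}}

```text
time: 28.72
tool_pos: [0.3778, 0.2857, 0.1894]
tool_rot: [3.137, -0.002, 1.573]
contact_force: [0.3, 0.1, -4.6]
opening: 0.0215
grip_force: 55.0
```

Call:
{"fn": "apply_moves", "kwargs": {
  "delta_pos": [
    [0.568,0.034,0],
    [0.568,0.034,0],
    [0.568,0.034,0],
    [0.568,0.034,0],
    [0.568,0.034,0],
    [0.568,0.034,0],
    [0.568,0.034,0],
    [0.568,0.034,0]
  ],
  "dr": [
    [0,0,0],
    [0,0,0],
    [0,0,0],
    [0,0,0],
    [0,0,0],
    [0,0,0],
    [0,0,0],
    [0,0,0]
  ],
  "jaw": [0.1,0.1,0.1,0.1,0.1,0.1,0.1,0.1]
}}

```text
time: 29.38
tool_pos: [0.6036, 0.298, 0.1835]
tool_rot: [-3.136, 0.002, 1.572]
contact_force: [-0.8, 0.5, -3.1]
opening: 0.022
grip_force: 55.0
```

Call:
{"fn": "apply_moves", "kwargs": {
  "delta_pos": [
    [0,0,-0.06],
    [0,0,-0.12],
    [0,0,-0.12],
    [0,0,-0.12],
    [0,0,-0.12]
  ],
  "dr": [
    [0,0,0],
    [0,0,0],
    [0,0,0],
    [0,0,0],
    [0,0,0]
  ],
  "jaw": [0.1,0.1,0.1,0.1,0.1]
}}

```text
time: 29.8
tool_pos: [0.6038, 0.2992, 0.1405]
tool_rot: [3.141, -0.0, 1.573]
contact_force: [0.2, 0.6, -2.2]
opening: 0.0218
grip_force: 55.0
```

```bash
python3 - <<'E'
from h import *
cv2.imwrite("pics/g2.png",np.hstack([crop(eyes.read_camera("scene"),390,220,120,150,3),crop(eyes.read_camera("top"),110,150,140,150,3)]))
E
```

```text
(no output)
```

View pics/g2.png

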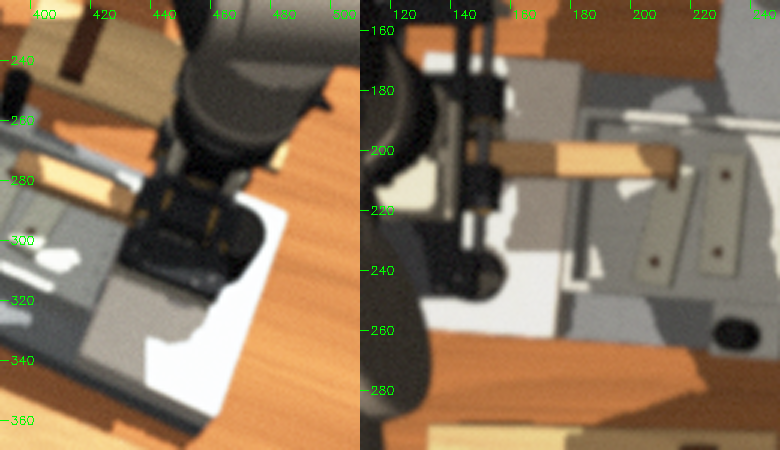

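The mallet head covers the pin's place and the handle is level over the tray; the pin itself is hidden beneath.

Call:
{"fn": "apply_moves", "kwargs": {
  "delta_pos": [
    [0,0,-0.06],
    [0,0,-0.085],
    [0,0,-0.1],
    [0,0,-0.11],
    [0,0,-0.115],
    [0,0,-0.115]
  ],
  "dr": [
    [0,0,0],
    [0,0,0],
    [0,0,0],
    [0,0,0],
    [0,0,0],
    [0,0,0]
  ],
  "jaw": [0.1,0.1,0.1,0.1,0.1,0.1]
}}

```text
time: 30.4
tool_pos: [0.6043, 0.299, 0.0943]
tool_rot: [3.141, -0.0, 1.573]
contact_force: [-0.4, 0.0, -0.6]
opening: 0.0218
grip_force: 55.0
```

Call:
{"fn": "apply_moves", "kwargs": {
  "delta_pos": [
    [0,0,-0.005],
    [0,0,-0.01],
    [0,0,-0.01]
  ],
  "dr": [
    [0,0,0],
    [0,0,0],
    [0,0,0]
  ],
  "jaw": [0.1,0.1,0.1]
}}

```text
time: 30.65
tool_pos: [0.6044, 0.299, 0.0911]
tool_rot: [3.14, -0.0, 1.573]
contact_force: [-2.0, -1.2, 6.5]
opening: 0.0215
grip_force: 55.0
```

Call:
{"fn": "apply_moves", "kwargs": {
  "delta_pos": [
    [0,0,-0.005],
    [0,0,-0.01],
    [0,0,-0.01]
  ],
  "dr": [
    [0,0,0],
    [0,0,0],
    [0,0,0]
  ],
  "jaw": [0.1,0.1,0.1]
}}

```text
time: 30.9
tool_pos: [0.6047, 0.2985, 0.0902]
tool_rot: [3.138, -0.0, 1.573]
contact_force: [-8.6, -7.1, 23.6]
opening: 0.0218
grip_force: 55.0
```

Call:
{"fn": "apply_moves", "kwargs": {
  "delta_pos": [
    [0,0,-0.005],
    [0,0,-0.01],
    [0,0,-0.01]
  ],
  "dr": [
    [0,0,0],
    [0,0,0],
    [0,0,0]
  ],
  "jaw": [0.1,0.1,0.1]
}}

```text
time: 31.15
tool_pos: [0.6049, 0.297, 0.0874]
tool_rot: [3.138, 0.002, 1.573]
contact_force: [-11.4, -13.0, 30.9]
opening: 0.0221
grip_force: 55.0
```

Call:
{"fn": "apply_moves", "kwargs": {
  "delta_pos": [
    [0,0,0.05],
    [0,0,0.1],
    [0,0,0.2],
    [0,0,0.27],
    [0,0,0.27]
  ],
  "dr": [
    [0,0,0],
    [0,0,0],
    [0,0,0],
    [0,0,0],
    [0,0,0]
  ],
  "jaw": [0.1,0.1,0.1,0.1,0.1]
}}

```text
time: 31.57
tool_pos: [0.6069, 0.2998, 0.1967]
tool_rot: [3.13, -0.004, 1.573]
contact_force: [0.8, 0.5, -1.3]
opening: 0.0215
grip_force: 55.0
```

Call:
{"fn": "apply_moves", "kwargs": {
  "delta_pos": [
    [-0.566,-0.034,0],
    [-0.566,-0.034,0],
    [-0.566,-0.034,0],
    [-0.566,-0.034,0],
    [-0.566,-0.034,0],
    [-0.566,-0.034,0],
    [-0.566,-0.034,0],
    [-0.566,-0.034,0]
  ],
  "dr": [
    [0,0,0],
    [0,0,0],
    [0,0,0],
    [0,0,0],
    [0,0,0],
    [0,0,0],
    [0,0,0],
    [0,0,0]
  ],
  "jaw": [0.1,0.1,0.1,0.1,0.1,0.1,0.1,0.1]
}}

```text
time: 32.23
tool_pos: [0.3771, 0.2853, 0.1894]
tool_rot: [3.141, 0.0, 1.574]
contact_force: [0.1, -0.9, -2.3]
opening: 0.0218
grip_force: 55.0
```

```bash
python3 - <<'E'
from h import *
cv2.imwrite("pics/g3.png",np.hstack([crop(eyes.read_camera("scene"),370,190,130,150,3),crop(eyes.read_camera("top"),110,160,130,150,3)]))
E
```

```text
(no output)
```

View pics/g3.png

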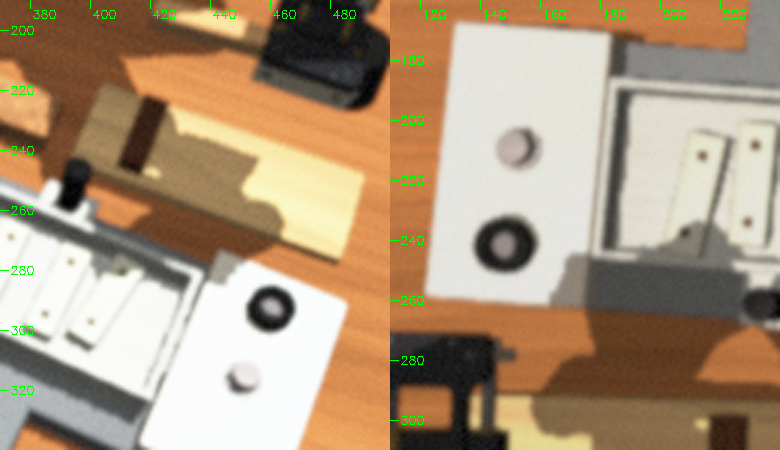

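```bash
python3 - <<'E'
from h import *
c=lambda x,y,k:(lambda u,v:np.array([x+(u+.5)/k-.5,y+(v+.5)/k-.5]))
print(tri(c(370,190,3)(243,377),c(110,160,3)(125,147)))
for z in(.093,.078,.075):print(z,S.px([.604,.3288,z]),T.px([.604,.3288,z]))
print(c(370,190,3)(243,377),c(110,160,3)(125,147))
E
```

```text
(array([0.60444126, 0.3303339 , 0.06541706]), np.float64(0.8222368929401365))
0.093 [453.62291031 310.15891251] [147.68422315 206.69586294]
0.078 [452.06806386 312.72822504] [150.50567346 207.74040909]
0.075 [451.76124797 313.23522425] [151.05937274 207.94539744]
[450.66666667 315.33333333] [151.33333333 208.66666667]
```

Pin head now sits low on the block (scene 451,315; top 151,209), as predicted for home. Mallet goes back.

Call:
{"fn": "apply_moves", "kwargs": {
  "delta_pos": [
    [0,0,-0.1],
    [0,0,-0.2],
    [0,0,-0.28],
    [0,0,-0.34],
    [0,0,-0.37],
    [0,0,-0.38],
    [0,0,-0.38]
  ],
  "dr": [
    [0,0,0],
    [0,0,0],
    [0,0,0],
    [0,0,0],
    [0,0,0],
    [0,0,0],
    [0,0,0]
  ],
  "jaw": [0.1,0.1,0.1,0.1,0.1,0.1,0.1]
}}

```text
time: 32.92
tool_pos: [0.3781, 0.2848, 0.0364]
tool_rot: [-3.14, 0.001, 1.572]
contact_force: [-0.4, 0.0, -2.4]
opening: 0.0217
grip_force: 55.0
```

Call:
{"fn": "apply_moves", "kwargs": {
  "delta_pos": [
    [0,0,-0.01],
    [0,0,-0.015],
    [0,0,-0.015]
  ],
  "dr": [
    [0,0,0],
    [0,0,0],
    [0,0,0]
  ],
  "jaw": [0.1,0.1,0.1]
}}

```text
time: 33.17
tool_pos: [0.3789, 0.2859, 0.0325]
tool_rot: [3.139, -0.002, 1.573]
contact_force: [0.6, 2.1, 1.2]
opening: 0.0219
grip_force: 55.0
```

Call:
{"fn": "apply_moves", "kwargs": {
  "delta_pos": [
    [0,0,-0.005],
    [0,0,-0.009],
    [0,0,-0.009]
  ],
  "dr": [
    [0,0,0],
    [0,0,0],
    [0,0,0]
  ],
  "jaw": [0.1,0.1,0.1],
  "force": 15
}}

```text
time: 33.42
tool_pos: [0.3779, 0.2853, 0.028]
tool_rot: [3.141, -0.0, 1.573]
contact_force: [1.2, 0.1, -1.5]
opening: 0.0214
grip_force: 15.0
```

Call:
{"fn": "apply_moves", "kwargs": {
  "delta_pos": [
    [0,0,0],
    [0,0,0],
    [0,0,0],
    [0,0,0],
    [0,0,0],
    [0,0,0.1],
    [0,0,0.2],
    [0,0,0.3]
  ],
  "dr": [
    [0,0,0],
    [0,0,0],
    [0,0,0],
    [0,0,0],
    [0,0,0],
    [0,0,0],
    [0,0,0],
    [0,0,0]
  ],
  "jaw": [0.28,0.32,0.4,0.5,0.6,0.6,0.6,0.6]
}}

```text
time: 34.08
tool_pos: [0.3771, 0.2849, 0.1489]
tool_rot: [-3.139, 0.001, 1.573]
contact_force: [0.7, 0.5, -0.3]
opening: 0.0548
grip_force: 0.0
```

Call:
{"fn": "apply_moves", "kwargs": {
  "delta_pos": [
    [0,-0.1,0.3],
    [0,-0.3,0.3],
    [0,-0.5,0.3],
    [0,-0.6,0.3],
    [0,-0.6,0.3],
    [0,-0.6,0.3],
    [0,-0.6,0.3],
    [0,-0.6,0.3]
  ],
  "dr": [
    [0,0,-0.8],
    [0,0,-0.8],
    [0,0,-0.8],
    [0,0,-0.8],
    [0,0,-0.8],
    [0,0,-0.8],
    [0,0,-0.8],
    [0,0,-0.8]
  ],
  "jaw": [0.6,0.6,0.6,0.6,0.6,0.6,0.6,0.6]
}}

```text
time: 34.75
tool_pos: [0.3785, 0.0404, 0.2698]
tool_rot: [3.137, 0.001, 1.167]
contact_force: [2.1, 0.3, -0.5]
opening: 0.0553
grip_force: 0.0
```

```bash
python3 - <<'E'
from h import *
s=eyes.read_camera("scene");t=eyes.read_camera("top")
cv2.imwrite("pics/h1.png",np.vstack([np.hstack([crop(s,380,200,110,80,3),crop(t,115,280,140,80,3)]),np.hstack([crop(s,215,225,110,90,3),crop(t,350,170,140,90,3)])]))
E
```

```text
(no output)
```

View pics/h1.png

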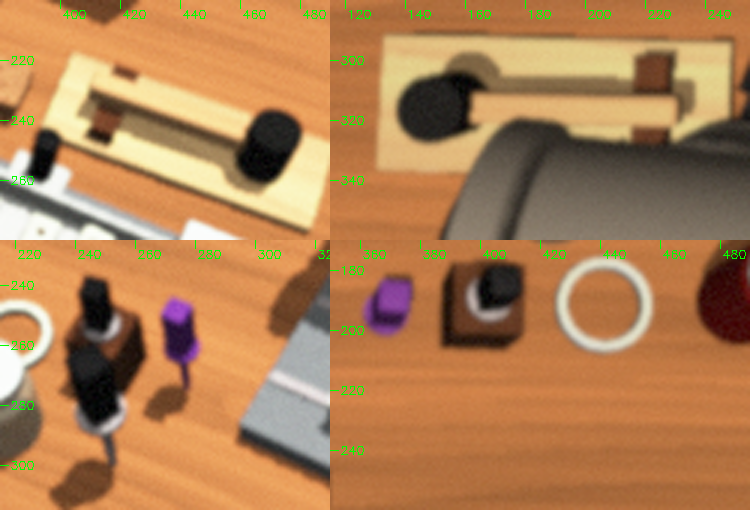

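The mallet is back (head at top 140,316, handle across the batten); stylus and its neighbours are unmoved (scene 246,241).

```bash
python3 - <<'E'
from h import *
np.set_printoptions(precision=4,suppress=True)
c=lambda x,y,k:(lambda u,v:np.array([x+(u+.5)/k-.5,y+(v+.5)/k-.5]))
s2=c(190,165,4);t1=c(355,115,3)
print("purple",tri(s2(337,330),t1(50,214)));print("big",tri(s2(215,392),t1(105,55)))
# black handle mask in both, extent
for n,C,(x,y,w,h) in(("top",T,(390,170,35,40)),("scene",S,(236,232,28,40))):
    im=eyes.read_camera(n)[y:y+h,x:x+w].astype(int); g=im.max(2); m=(g<50).astype(np.uint8)
    k,l,st,ce=cv2.connectedComponentsWithStats(m); print(n,st[1:]+[x,y,0,0,0])
    print("\n".join("".join("#" if v<30 else "+" if v<50 else "o" if v>120 else "." for v in r) for r in g))
print(telemetry.observe()["tool_pos"],telemetry.observe()["qpos"])
for q in((.654,-.204,.14),(.654,-.204,.08),(.654,-.204,.075)): print(T.px(q),S.px(q))
E
```

```text
purple (array([ 0.6464, -0.1302,  0.1402]), np.float64(0.08628023092781825))
big (array([ 0.7384, -0.1588,  0.1878]), np.float64(0.204745748371498))
top [[400 179  13  14 158]
 [390 184   1   2   2]
 [390 187   1   4   4]
 [390 200  20   5  52]]
ooooooooooooooooooooooooooooooooooo
ooooooooooooooooooooooooooooooooooo
ooooooooooooooooooooooooooooooooooo
ooooooooooooooooooooooooooooooooooo
ooooooooooooooooooooooooooooooooooo
ooooooooooooooooooooooooooooooooooo
ooooooooooooooooooooooooooooooooooo
ooooooooo..........oooooooooooooooo
o..ooo.................oooooooooooo
............++++++++++..ooooooooooo
............+#+++++++++..oooooooooo
...........+#++++++++++..oooooooooo
...........+#++++++++++..oooooooooo
..........+####++++++++..oooooooooo
+......o..####+++++++++..oooooooooo
+.....oo..####+++++++++..oooooooooo
......oo..####+++++++++..oooooooooo
+....oooo.####+++++++++..oooooooooo
+....oooo.#####++++###+..oooooooooo
+....oooo.+##########+..ooooooooooo
+....oooo.+#########+...ooooooooooo
......ooo.+######++.....ooooooooooo
......oooo.+++..........ooooooooooo
......oooo......oooo....oo
[... 1291 characters left out ...]
.ooooo....+.oo
ooo............ooooo...++.oo
ooo...........oooo.....++.oo
oo............ooo.....++#+oo
o.....+...............+#++.o
o....+..+++..........++#++.o
o.++++++++++....oo..++#+++.o
o..+++###+++...oo...++++++.o
o..+###+++++...o....+++#++.o
o..++++++++++......++++#+++.
o.++++++++++++....++++++++.o
o.+++++++++++++++++++++++..o
o.++++++++++++##+++++++++.oo
oo.#++++++++++####++++#++.oo
oo.++++++++++####+++++#+.ooo
oo.+##+++########++++++..ooo
oo.##++++#########+++++.oooo
oo.+##############++++.ooooo
[0.3774 0.0459 0.2677] [-0.0818  0.0354  1.7967  0.0005  1.3101  0.316 ]
[408.8123 182.9057] [246.178  239.2628]
[403.6845 188.6057] [249.0023 251.7625]
[403.2863 189.0484] [249.2271 252.7575]
```

Call:
{"fn": "apply_moves", "kwargs": {
  "delta_pos": [
    [0.23,-0.207,0],
    [0.23,-0.207,0],
    [0.23,-0.207,0],
    [0.23,-0.207,0],
    [0.23,-0.207,0]
  ],
  "dr": [
    [0,0,-0.78],
    [0,0,-0.78],
    [0,0,-0.78],
    [0,0,-0.78],
    [0,0,-0.78]
  ],
  "jaw": [0.6,0.6,0.6,0.6,0.6]
}}

```text
time: 35.37
tool_pos: [0.4705, -0.037, 0.2665]
tool_rot: [-3.139, 0.001, 0.783]
contact_force: [-0.4, 1.2, -0.3]
opening: 0.0547
grip_force: 0.0
```

Call:
{"fn": "apply_moves", "kwargs": {
  "delta_pos": [
    [0.23,-0.207,0],
    [0.23,-0.207,0],
    [0.23,-0.207,0],
    [0.23,-0.207,0],
    [0.23,-0.207,0]
  ],
  "dr": [
    [0,0,-0.78],
    [0,0,-0.78],
    [0,0,-0.78],
    [0,0,-0.78],
    [0,0,-0.78]
  ],
  "jaw": [0.6,0.6,0.6,0.6,0.6]
}}

```text
time: 35.78
tool_pos: [0.5621, -0.1193, 0.2663]
tool_rot: [-3.139, 0.002, 0.395]
contact_force: [0.4, 1.0, -0.8]
opening: 0.0552
grip_force: 0.0
```

Call:
{"fn": "apply_moves", "kwargs": {
  "delta_pos": [
    [0.23,-0.207,0],
    [0.23,-0.207,0],
    [0.23,-0.207,0],
    [0.23,-0.207,0],
    [0.23,-0.207,0],
    [0.23,-0.207,0],
    [0.23,-0.207,0]
  ],
  "dr": [
    [0,0,-0.78],
    [0,0,-0.78],
    [0,0,-0.78],
    [0,0,-0.78],
    [0,0,-0.78],
    [0,0,-0.78],
    [0,0,-0.78]
  ],
  "jaw": [0.6,0.6,0.6,0.6,0.6,0.6,0.6]
}}

```text
time: 36.37
tool_pos: [0.653, -0.2008, 0.2693]
tool_rot: [-3.142, -0.0, 0.007]
contact_force: [-0.2, 0.5, 0.3]
opening: 0.0552
grip_force: 0.0
```

Call:
{"fn": "apply_moves", "kwargs": {
  "delta_pos": [
    [0,-0.005,-0.08],
    [0,-0.005,-0.16],
    [0,-0.005,-0.24],
    [0,-0.005,-0.32],
    [0,-0.005,-0.38],
    [0,-0.005,-0.428],
    [0,-0.005,-0.428],
    [0,-0.005,-0.428]
  ],
  "dr": [
    [0,0,-0.01],
    [0,0,-0.01],
    [0,0,-0.01],
    [0,0,-0.01],
    [0,0,-0.01],
    [0,0,-0.01],
    [0,0,-0.01],
    [0,0,-0.01]
  ],
  "jaw": [0.6,0.6,0.6,0.6,0.6,0.6,0.6,0.6]
}}

```text
time: 37.03
tool_pos: [0.6531, -0.2038, 0.0978]
tool_rot: [-3.141, 0.0, -0.0]
contact_force: [-0.4, -0.3, 1.5]
opening: 0.055
grip_force: 0.0
```

Call:
{"fn": "apply_moves", "kwargs": {
  "delta_pos": [
    [0,0,0],
    [0,0,0],
    [0,0,0],
    [0,0,0],
    [0,0,0],
    [0,0,0],
    [0,0,0],
    [0,0,0]
  ],
  "dr": [
    [0,0,0],
    [0,0,0],
    [0,0,0],
    [0,0,0],
    [0,0,0],
    [0,0,0],
    [0,0,0],
    [0,0,0]
  ],
  "jaw": [0.1,0.1,0.1,0.1,0.1,0.1,0.1,0.1],
  "force": 30
}}

```text
time: 37.7
tool_pos: [0.6539, -0.2052, 0.0974]
tool_rot: [3.141, -0.001, -0.002]
contact_force: [-1.1, 0.5, 3.0]
opening: 0.0225
grip_force: 29.5
```

Call:
{"fn": "apply_moves", "kwargs": {
  "delta_pos": [
    [0,0,0.05],
    [0,0,0.15],
    [0,0,0.25],
    [0,0,0.35],
    [0,0,0.4],
    [0,0,0.4],
    [0,0,0.4]
  ],
  "dr": [
    [0,0,0],
    [0,0,0],
    [0,0,0],
    [0,0,0],
    [0,0,0],
    [0,0,0],
    [0,0,0]
  ],
  "jaw": [0.1,0.1,0.1,0.1,0.1,0.1,0.1]
}}

```text
time: 38.28
tool_pos: [0.654, -0.2053, 0.2577]
tool_rot: [3.141, -0.002, -0.002]
contact_force: [-0.5, -0.3, -1.0]
opening: 0.0224
grip_force: 29.5
```

Call:
{"fn": "apply_moves", "kwargs": {
  "delta_pos": [
    [-0.15,0.671,0],
    [-0.15,0.671,0],
    [-0.15,0.671,0],
    [-0.15,0.671,0],
    [-0.15,0.671,0],
    [-0.15,0.671,0],
    [-0.15,0.671,0],
    [-0.15,0.671,0]
  ],
  "dr": [
    [0,0,0],
    [0,0,0],
    [0,0,0],
    [0,0,0],
    [0,0,0],
    [0,0,0],
    [0,0,0],
    [0,0,0]
  ],
  "jaw": [0.1,0.1,0.1,0.1,0.1,0.1,0.1,0.1]
}}

```text
time: 38.95
tool_pos: [0.5914, 0.0685, 0.2546]
tool_rot: [-3.14, 0.005, 0.003]
contact_force: [-0.2, 0.6, -1.3]
opening: 0.0227
grip_force: 29.5
```

Call:
{"fn": "apply_moves", "kwargs": {
  "delta_pos": [
    [-0.149,0.671,0],
    [-0.149,0.671,0],
    [-0.149,0.671,0],
    [-0.149,0.671,0],
    [-0.149,0.671,0],
    [-0.149,0.671,0],
    [-0.149,0.671,0],
    [-0.149,0.671,0]
  ],
  "dr": [
    [0,0,0],
    [0,0,0],
    [0,0,0],
    [0,0,0],
    [0,0,0],
    [0,0,0],
    [0,0,0],
    [0,0,0]
  ],
  "jaw": [0.1,0.1,0.1,0.1,0.1,0.1,0.1,0.1]
}}

```text
time: 39.62
tool_pos: [0.5318, 0.3359, 0.254]
tool_rot: [3.141, 0.004, 0.003]
contact_force: [-0.6, 0.4, -0.9]
opening: 0.0224
grip_force: 29.5
```

Call:
{"fn": "apply_moves", "kwargs": {
  "delta_pos": [
    [0,0,-0.05],
    [0,0,-0.1],
    [0,0,-0.14],
    [0,0,-0.14],
    [0,0,-0.14]
  ],
  "dr": [
    [0,0,0],
    [0,0,0],
    [0,0,0],
    [0,0,0],
    [0,0,0]
  ],
  "jaw": [0.1,0.1,0.1,0.1,0.1]
}}

```text
time: 40.03
tool_pos: [0.5338, 0.3303, 0.1988]
tool_rot: [3.139, 0.004, -0.003]
contact_force: [-0.0, -0.4, -0.6]
opening: 0.0227
grip_force: 29.5
```

Call:
{"fn": "apply_moves", "kwargs": {
  "delta_pos": [
    [0,0.008,-0.03],
    [0,0.008,-0.06],
    [0,0.008,-0.075],
    [0,0.008,-0.085],
    [0,0.008,-0.085]
  ],
  "dr": [
    [0,0,0],
    [0,0,0],
    [0,0,0],
    [0,0,0],
    [0,0,0]
  ],
  "jaw": [0.1,0.1,0.1,0.1,0.1]
}}

```text
time: 40.45
tool_pos: [0.534, 0.3347, 0.1662]
tool_rot: [3.141, 0.001, -0.002]
contact_force: [-0.3, 0.3, -0.5]
opening: 0.0224
grip_force: 29.5
```

```bash
python3 - <<'E'
from h import *
s=eyes.read_camera("scene");t=eyes.read_camera("top")
cv2.imwrite("pics/i1.png",np.hstack([crop(s,420,240,75,100,5),crop(t,115,190,75,100,5)]))
print(S.px([.534,.3335,.076]),T.px([.534,.3335,.076]))
E
```

```text
[460.99014811 290.25846842] [146.99995924 240.83258717]
```

View pics/i1.png

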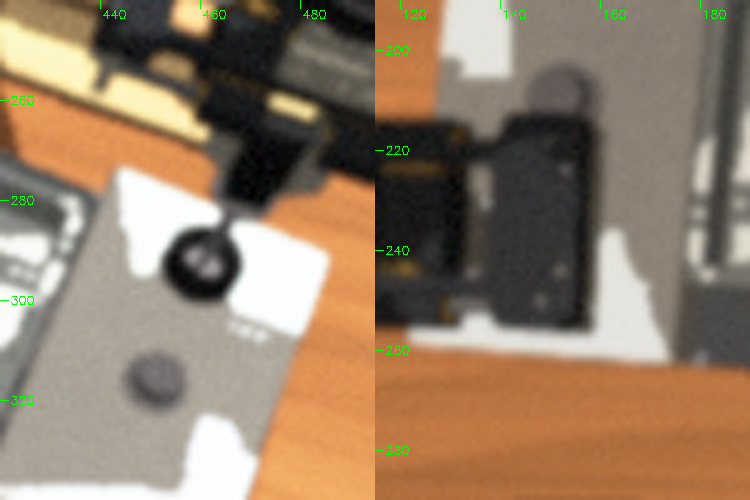

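The stylus tip stands inside the bezel mouth (scene 461,291), untouched by the rim. Press.

Call:
{"fn": "apply_moves", "kwargs": {
  "delta_pos": [
    [0,0,-0.008],
    [0,0,-0.016],
    [0,0,-0.022],
    [0,0,-0.026],
    [0,0,-0.026],
    [0,0,-0.026]
  ],
  "dr": [
    [0,0,0],
    [0,0,0],
    [0,0,0],
    [0,0,0],
    [0,0,0],
    [0,0,0]
  ],
  "jaw": [0.1,0.1,0.1,0.1,0.1,0.1]
}}

```text
time: 41.05
tool_pos: [0.5344, 0.335, 0.1568]
tool_rot: [-3.141, -0.001, -0.002]
contact_force: [-0.7, 1.9, 1.6]
opening: 0.0226
grip_force: 29.5
```

Call:
{"fn": "apply_moves", "kwargs": {
  "delta_pos": [
    [0,0,-0.003],
    [0,0,-0.005],
    [0,0,-0.005]
  ],
  "dr": [
    [0,0,0],
    [0,0,0],
    [0,0,0]
  ],
  "jaw": [0.1,0.1,0.1]
}}

```text
time: 41.3
tool_pos: [0.5344, 0.335, 0.1546]
tool_rot: [-3.141, -0.001, -0.002]
contact_force: [-0.0, 0.6, 3.3]
opening: 0.0225
grip_force: 29.5
```

Call:
{"fn": "apply_moves", "kwargs": {
  "delta_pos": [
    [0,0,-0.003],
    [0,0,-0.005],
    [0,0,-0.005]
  ],
  "dr": [
    [0,0,0],
    [0,0,0],
    [0,0,0]
  ],
  "jaw": [0.1,0.1,0.1]
}}

```text
time: 41.55
tool_pos: [0.5346, 0.335, 0.154]
tool_rot: [-3.141, -0.002, -0.002]
contact_force: [-1.2, -1.0, 9.7]
opening: 0.0222
grip_force: 29.5
```

Call:
{"fn": "apply_moves", "kwargs": {
  "delta_pos": [
    [0,0,-0.002],
    [0,0,-0.003],
    [0,0,-0.003]
  ],
  "dr": [
    [0,0,0],
    [0,0,0],
    [0,0,0]
  ],
  "jaw": [0.1,0.1,0.1]
}}

```text
time: 41.8
tool_pos: [0.5347, 0.3351, 0.1537]
tool_rot: [-3.141, -0.003, -0.002]
contact_force: [-2.0, -1.1, 14.3]
opening: 0.0224
grip_force: 29.6
```

Call:
{"fn": "apply_moves", "kwargs": {
  "delta_pos": [
    [0,0,0.03],
    [0,0,0.1],
    [0,0,0.18],
    [0,0,0.264],
    [0,0,0.264],
    [0,0,0.264]
  ],
  "dr": [
    [0,0,0],
    [0,0,0],
    [0,0,0],
    [0,0,0],
    [0,0,0],
    [0,0,0]
  ],
  "jaw": [0.1,0.1,0.1,0.1,0.1,0.1]
}}

```text
time: 42.3
tool_pos: [0.5346, 0.3351, 0.2585]
tool_rot: [-3.14, -0.003, -0.002]
contact_force: [-0.1, -0.5, -1.3]
opening: 0.0222
grip_force: 29.5
```

Call:
{"fn": "apply_moves", "kwargs": {
  "delta_pos": [
    [0.15,-0.675,0],
    [0.15,-0.675,0],
    [0.15,-0.675,0],
    [0.15,-0.675,0],
    [0.15,-0.675,0],
    [0.15,-0.675,0],
    [0.15,-0.675,0],
    [0.15,-0.675,0]
  ],
  "dr": [
    [0,0,0],
    [0,0,0],
    [0,0,0],
    [0,0,0],
    [0,0,0],
    [0,0,0],
    [0,0,0],
    [0,0,0]
  ],
  "jaw": [0.1,0.1,0.1,0.1,0.1,0.1,0.1,0.1]
}}

```text
time: 42.97
tool_pos: [0.5941, 0.0592, 0.2543]
tool_rot: [3.139, 0.004, -0.008]
contact_force: [-0.2, 0.3, -0.8]
opening: 0.0224
grip_force: 29.5
```

Call:
{"fn": "apply_moves", "kwargs": {
  "delta_pos": [
    [0.149,-0.675,0],
    [0.149,-0.675,0],
    [0.149,-0.675,0],
    [0.149,-0.675,0],
    [0.149,-0.675,0],
    [0.149,-0.675,0],
    [0.149,-0.675,0],
    [0.149,-0.675,0]
  ],
  "dr": [
    [0,0,0],
    [0,0,0],
    [0,0,0],
    [0,0,0],
    [0,0,0],
    [0,0,0],
    [0,0,0],
    [0,0,0]
  ],
  "jaw": [0.1,0.1,0.1,0.1,0.1,0.1,0.1,0.1]
}}

```text
time: 43.63
tool_pos: [0.653, -0.2104, 0.2532]
tool_rot: [3.142, 0.004, -0.008]
contact_force: [-1.0, 0.8, -1.4]
opening: 0.0224
grip_force: 29.5
```

Call:
{"fn": "apply_moves", "kwargs": {
  "delta_pos": [
    [0,0,-0.08],
    [0,0,-0.16],
    [0,0,-0.16],
    [0,0,-0.16],
    [0,0,-0.16]
  ],
  "dr": [
    [0,0,0],
    [0,0,0],
    [0,0,0],
    [0,0,0],
    [0,0,0]
  ],
  "jaw": [0.1,0.1,0.1,0.1,0.1]
}}

```text
time: 44.05
tool_pos: [0.6543, -0.2044, 0.1939]
tool_rot: [3.141, -0.001, -0.001]
contact_force: [0.4, 0.6, 0.6]
opening: 0.0222
grip_force: 29.5
```

Call:
{"fn": "apply_moves", "kwargs": {
  "delta_pos": [
    [0,-0.002,-0.04],
    [0,-0.002,-0.07],
    [0,-0.002,-0.1],
    [0,-0.002,-0.11],
    [0,-0.002,-0.11]
  ],
  "dr": [
    [0,0,0],
    [0,0,0],
    [0,0,0],
    [0,0,0],
    [0,0,0]
  ],
  "jaw": [0.1,0.1,0.1,0.1,0.1]
}}

```text
time: 44.47
tool_pos: [0.654, -0.2056, 0.1496]
tool_rot: [3.141, -0.001, -0.002]
contact_force: [-0.8, -0.2, -0.6]
opening: 0.0221
grip_force: 29.5
```

Call:
{"fn": "apply_moves", "kwargs": {
  "delta_pos": [
    [0,0,-0.03],
    [0,0,-0.06],
    [0,0,-0.09],
    [0,0,-0.11],
    [0,0,-0.122],
    [0,0,-0.122]
  ],
  "dr": [
    [0,0,0],
    [0,0,0],
    [0,0,0],
    [0,0,0],
    [0,0,0],
    [0,0,0]
  ],
  "jaw": [0.1,0.1,0.1,0.1,0.1,0.1]
}}

```text
time: 44.97
tool_pos: [0.6531, -0.2057, 0.0985]
tool_rot: [-3.141, 0.002, -0.002]
contact_force: [0.3, -0.6, -1.2]
opening: 0.0222
grip_force: 29.5
```

Call:
{"fn": "apply_moves", "kwargs": {
  "delta_pos": [
    [0,0,-0.003],
    [0,0,-0.003],
    [0,0,-0.003],
    [0,0,-0.003],
    [0,0,-0.003],
    [0,0,-0.003],
    [0,0,-0.003]
  ],
  "dr": [
    [0,0,0],
    [0,0,0],
    [0,0,0],
    [0,0,0],
    [0,0,0],
    [0,0,0],
    [0,0,0]
  ],
  "jaw": [0.1,0.25,0.3,0.4,0.5,0.6,0.6]
}}

```text
time: 45.55
tool_pos: [0.6538, -0.206, 0.0991]
tool_rot: [3.141, -0.0, -0.002]
contact_force: [-0.1, -0.3, 0.9]
opening: 0.0498
grip_force: 0.0
```

Call:
{"fn": "apply_moves", "kwargs": {
  "delta_pos": [
    [0,0,0.05],
    [0,0,0.15],
    [0,0,0.25],
    [0,0,0.35],
    [0,0,0.45],
    [-0.1,0,0.5],
    [-0.2,0,0.5],
    [-0.25,0,0.5]
  ],
  "dr": [
    [0,0,0],
    [0,0,0],
    [0,0,0],
    [0,0,0],
    [0,0,0],
    [0,0,0],
    [0,0,0],
    [0,0,0]
  ],
  "jaw": [0.6,0.6,0.6,0.6,0.6,0.6,0.6,0.6]
}}

```text
time: 46.22
tool_pos: [0.5512, -0.2059, 0.3008]
tool_rot: [3.14, -0.002, -0.002]
contact_force: [0.7, -0.8, 0.3]
opening: 0.055
grip_force: 0.0
```

Call:
{"fn": "apply_moves", "kwargs": {
  "delta_pos": [
    [-0.2,-0.3,0],
    [-0.2,-0.3,0],
    [-0.2,-0.3,0],
    [-0.2,-0.3,0],
    [-0.2,-0.3,0],
    [-0.2,-0.3,0],
    [-0.2,-0.3,0],
    [-0.2,-0.3,0]
  ],
  "dr": [
    [0,0,0],
    [0,0,0],
    [0,0,0],
    [0,0,0],
    [0,0,0],
    [0,0,0],
    [0,0,0],
    [0,0,0]
  ],
  "jaw": [0.6,0.6,0.6,0.6,0.6,0.6,0.6,0.6]
}}

```text
time: 46.88
tool_pos: [0.4745, -0.3248, 0.2989]
tool_rot: [-3.141, -0.0, -0.001]
contact_force: [-0.5, 0.2, -0.8]
opening: 0.055
grip_force: 0.0
```

```bash
python3 - <<'E'
from h import *
a=cv2.imread("pics/top0.png")[:,:,::-1].astype(int)
t=eyes.read_camera("top");s=eyes.read_camera("scene")
g=t[170:210,390:425].max(2)
print("\n".join("".join("#" if v<30 else "+" if v<50 else "o" if v>120 else "." for v in r) for r in g))
# blanks: dark dots in the tray
r=t[185:250,180:310].astype(np.uint8); gr=cv2.GaussianBlur(cv2.cvtColor(r,cv2.COLOR_RGB2GRAY),(3,3),0)
bh=cv2.morphologyEx(gr,cv2.MORPH_BLACKHAT,np.ones((7,7),np.uint8))
n,l,st,ce=cv2.connectedComponentsWithStats((bh>45).astype(np.uint8))
for i in range(1,n): 
    if 2<=st[i,4]<=25: print("dot",(ce[i]+[180,185]).round(1),st[i])
cv2.imwrite("pics/fin.png",np.vstack([crop(t,110,165,250,180,3)]))
E
```

```text
ooooooooooooooooooooooooooooooooooo
ooooooooooooooooooooooooooooooooooo
ooooooooooooooooooooooooooooooooooo
ooooooooooooooooooooooooooooooooooo
ooooooooooooooooooooooooooooooooooo
ooooooooooooooooooooooooooooooooooo
ooooooooooooooooooooooooooooooooooo
oooooooooo...........oooooooooooooo
o.ooooo.................ooooooooooo
...o..........+++++++....oooooooooo
.............+#+++++++++.oooooooooo
.............##+++++++++.oooooooooo
............+##+++++++++.oooooooooo
........oo..###+++++++++.oooooooooo
+......ooo..###+++++++++.oooooooooo
.......ooo.+###+++.+++++.oooooooooo
+......oooo+###+++++++++.oooooooooo
.......oooo.####+++++++..oooooooooo
.......ooo.+##########+..oooooooooo
+.....oooo.+##########+..oooooooooo
.......ooo..########+...ooooooooooo
.......oooo.++++++++....ooooooooooo
.......oooo.............ooooooooooo
........oooooooooooooo..ooooooooooo
.........oooooooooooo...ooooooooooo
..........oooooooooo....ooooooooooo
...........oooooooo.....ooooooooooo
........................ooooooooooo
........................ooooooooooo
........................ooooooooooo
+...................
[... 428 characters left out ...]
 5  1  5]
dot [222.5 192. ] [42  7  2  1  2]
dot [235.5 193. ] [54  8  4  1  4]
dot [249.5 194. ] [69  9  2  1  2]
dot [273. 196.] [89 11  9  1  9]
dot [304.4 206.5] [124  19   2   6  10]
dot [231.5 208. ] [50 22  4  3  8]
dot [256.9 209.1] [76 23  3  3  8]
dot [214.  211.5] [33 25  3  4  8]
dot [283.9 211.1] [103  25   3   3   8]
dot [303.  227.5] [123  40   1   6   6]
dot [228.9 233.9] [48 48  3  3  8]
dot [255. 235.] [74 49  3  3  9]
dot [207.9 236.9] [27 51  3  3  8]
dot [281.5 237. ] [100  51   4   3   8]
dot [288.4 238.3] [108  52   2   4   7]
dot [301.4 243.7] [120  52   3  13  15]
dot [196.8 243.1] [13 58  8  2  9]
dot [224.9 245.4] [41 60  8  2 11]
dot [233.5 246. ] [50 61  8  1  8]
```

```bash
python3 -c "
from cell import job
print(job.hand_in())"
```

```text
the job is handed in; nothing more can be done
None
```

I handed the job in after completing every step (at about 47 of the 210 s): all four blanks lie flat in the tray at its stop, the pin is driven home, the button was pressed with the stylus, and the mallet and stylus are back in place; the hand-in returned no verdict.

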